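Rack the filling tubes and park the tray under the shelf

TASK

Put the filling machine's tubes away for the night: lay every steel tube level in its own pair of V notches in the tray, stand the metal cup that is in the way upright on the cork coaster on top of the low shelf, and then slide the loaded tray straight in under the shelf, fully home against the rail at the back, without bumping the shelf's underside. Finally swing the black keeper bar shut across the mouth, and leave the other things on the bench where they are.

Things in the scene. Friction and masses are not known exactly. Their poses are not given: they have to be found in the camera images.
- stand: fixed low steel shelf, 230 (x) x 240 (y) mm, on four 16 mm square posts; clear width between posts 194 mm (x = -97 to +97). Origin on the bench under its centre. Local +y is its open mouth, where the tray goes in (plate edge at y = +120 mm). A rail along the back, 31 mm high, face at y = -108 mm, stops the tray
- deck: the shelf's plate (part of the stand, same origin and axes), the overhang: underside 66 mm, top 78 mm above the bench. A small fixed jar (radius 27, 64 mm high) stands on top at x = +70, y = -70 mm
- home (a point): point on the bench under the shelf (stand x = 0, y = +2 mm) where the tray's origin lies when the tray is fully home, its axes then parallel to the stand's
- coaster_top (a point): centre of the top face of the cork coaster, 84 mm across, 4 mm thick, fixed on top of the shelf (82 mm above the bench)
- keeper (a joint): black keeper bar on an upright hinge at stand x = +115, y = +132 mm (pin 16 mm thick, 45 mm high). 0 = shut, bar across the mouth pointing to the stand's -x; opens outward to 1.75; at 1.57 it points along the stand's +y. Starts at 1.4 to 1.65. Bar 78 mm long from pivot, 10 mm thick, 15 to 40 mm above the bench; light (0.03 N m friction), stays where left
- keeper_tip (a point): end of the keeper bar, on its top edge (78 mm from the pivot, 40 mm above the bench)
- tray: loose tray, 150 (x) x 220 (y) mm, 47 mm high, 0.9 kg, out on the bench before the shelf's mouth. Origin at its underside, centre. Tubes lie along its x: notched plates 6 mm thick at x = -40 and +40 have five 90 degree V notches each, at y = -84, -42, 0, +42, +84 mm; V bottoms 26, tops 47 mm high; floor 6 mm, end walls 30 mm high. Its -y end goes in first
- notch_mid (a point): where the origin of a tube seated in the middle pair of notches lies: 34.5 mm above the tray's origin. The other four pairs are 42 and 84 mm from it along the tray's y, either way. A seated tube has 7 mm of play along itself, its nuts outside the plates
- tray_grip (a point): centre of the top of the tray's upright grip block, at tray x = 0, y = +155 mm, 62 mm above the bench. The block is 16 mm (x) by 30 mm (y) and stands on a tongue 30 mm wide, 6 mm thick that reaches to y = +170 mm
- cup: metal cup with an open mouth, 56 mm across at the rim and 60 mm high, narrower at the foot, 140 g, standing between the tray and the shelf's mouth. Origin at the centre of its underside, z up its axis
- tube1: steel filling tube (None when absent): round, 12 mm thick, 140 mm long overall, with a 20 mm square nut at each end, so 100 mm of bare tube between. Starts on the 3 mm rubber mat; all are alike, either way round. Origin at the middle of the tube on its axis (10 mm above what it lies on); x along the tube. 90 g
- tube2: another steel filling tube exactly like tube1, if present (None when absent); same origin and axes
- tube3: another steel filling tube exactly like tube1, if present (None when absent); same origin and axes
- tube4: another steel filling tube exactly like tube1, if present (None when absent); same origin and axes
- tube5: another steel filling tube exactly like tube1, if present (None when absent); same origin and axes
- jar: a clear screw-top jar, 56 mm across, 80 mm high, a bystander: leave it alone. Origin under its middle
- driver: a screwdriver, a bystander: leave it alone. Origin under its middle
- flask: a white jar, 64 mm across, 75 mm high, a bystander: leave it alone. Origin under its middle
- elbow: a white plastic pipe elbow, about 50 mm, a bystander: leave it alone. Origin under its middle
- spanner: a wrench, a bystander: leave it alone. Origin under its middle

How it is judged (in metres and radians):
On the way, in this order (a step that is already met when the one before it is completed fails the run):
1. every tube lies level in its own notches while the tray is still out on the bench (z of tube1 in the frame of tray between 0.0305 and 0.0385 m and x of tube1 in the frame of tray between -0.012 and 0.012 m and y of tube1 in the frame of tray between -0.1 and 0.1 m and angle between the x axis of each of tube1, tube2, tube3, tube4, tube5 and the x axis of tray, either way round below 0.07 rad and angle between tube1's own x axis and vertical between 1.5108 and 1.6308 rad and z of tube2 in the frame of tray between 0.0305 and 0.0385 m and x of tube2 in the frame of tray between -0.012 and 0.012 m and y of tube2 in the frame of tray between -0.1 and 0.1 m and angle between tube2's own x axis and vertical between 1.5108 and 1.6308 rad and z of tube3 in the frame of tray between 0.0305 and 0.0385 m and x of tube3 in the frame of tray between -0.012 and 0.012 m and y of tube3 in the frame of tray between -0.1 and 0.1 m and angle between tube3's own x axis and vertical between 1.5108 and 1.6308 rad and z of tube4 in the frame of tray between 0.0305 and 0.0385 m and x of tube4 in the frame of tray between -0.012 and 0.012 m and y of tube4 in the frame of tray between -0.1 and 0.1 m and angle between tube4's own x axis and vertical between 1.5108 and 1.6308 rad and z of tube5 in the frame of tray between 0.0305 and 0.0385 m and x of tube5 in the frame of tray between -0.012 and 0.012 m and y of tube5 in the frame of tray between -0.1 and 0.1 m and angle between tube5's own x axis and vertical between 1.5108 and 1.6308 rad and y of tray in the frame of stand above 0.2 m), for 0.2 s.
2. the loaded tray is fully home under the shelf (x of tray in the frame of stand between -0.025 and 0.025 m and y of tray in the frame of stand between -0.01 and 0.012 m and angle between the x axis of tray and the x axis of stand, either way round below 0.09 rad and z of tray in the frame of stand below 0.006 m and z of tube1 in the frame of tray between 0.0305 and 0.0385 m and x of tube1 in the frame of tray between -0.012 and 0.012 m and y of tube1 in the frame of tray between -0.1 and 0.1 m and angle between the x axis of each of tube1, tube2, tube3, tube4, tube5 and the x axis of tray, either way round below 0.07 rad and angle between tube1's own x axis and vertical between 1.5108 and 1.6308 rad and z of tube2 in the frame of tray between 0.0305 and 0.0385 m and x of tube2 in the frame of tray between -0.012 and 0.012 m and y of tube2 in the frame of tray between -0.1 and 0.1 m and angle between tube2's own x axis and vertical between 1.5108 and 1.6308 rad and z of tube3 in the frame of tray between 0.0305 and 0.0385 m and x of tube3 in the frame of tray between -0.012 and 0.012 m and y of tube3 in the frame of tray between -0.1 and 0.1 m and angle between tube3's own x axis and vertical between 1.5108 and 1.6308 rad and z of tube4 in the frame of tray between 0.0305 and 0.0385 m and x of tube4 in the frame of tray between -0.012 and 0.012 m and y of tube4 in the frame of tray between -0.1 and 0.1 m and angle between tube4's own x axis and vertical between 1.5108 and 1.6308 rad and z of tube5 in the frame of tray between 0.0305 and 0.0385 m and x of tube5 in the frame of tray between -0.012 and 0.012 m and y of tube5 in the frame of tray between -0.1 and 0.1 m and angle between tube5's own x axis and vertical between 1.5108 and 1.6308 rad), for 0.2 s.
3. the keeper bar is shut (value of joint keeper below 0.2 rad), for 0.2 s.
At the end, for the whole second after the job is handed in: each tube seated in V notches (height within 4 mm, centred 12 mm, level and parallel within 3.4 deg); tray under the shelf, within 10 mm of home, 25 mm sideways, 5 deg of square; cup upright on the coaster within 20 mm; keeper within 0.2 rad of shut; all at rest (all of step 2 and horizontal distance between cup and coaster_top below 0.02 m and angle between cup's own z axis and vertical below 0.08 rad and z of cup in the frame of stand between 0.078 and 0.088 m and value of joint keeper below 0.2 rad and linear speed of each of tube1, tube2, tube3, tube4, tube5, tray, cup below 0.02 m/s); the robot touches nothing.
It fails at once if the tray or a tube bumps the underside of the shelf with more than 4 N (contact force between any of tube1, tube2, tube3, tube4, tube5, tray and deck above 4 N).
It fails at once if a bystander is moved more than 40 mm (distance of any of jar, driver, flask, elbow, spanner from where it was at the start of the episode above 0.04 m).
Of tube1, tube2, tube3, tube4, tube5 only 3 to 5 are there at a start; the rules pass over those that are not, and their reading is None.
At some moment in a run one of cup, tray may be knocked a few centimetres aside while the robot is not near it.
Once in a run the grip may slacken for a moment while it holds something.
It also fails if it takes over 210 s, if anything falls off the work surface, if the arm or the gripper's body presses on something with over 40 N, if the wrist force passes 120 N, or if a joint passes its speed limit or range.

ROBOT

A 7-joint arm with a two-finger parallel gripper is mounted at the origin on the work surface. World frame = base frame: x ahead of the robot, y to its left, z up, the work surface at z = 0. Lengths are in mm, angles in rad, forces in N, time in s.
With the tool pointing down it reaches from about 400 to 875 mm from the base axis. Payload 4.4 kg.
Tool frame: the origin (TCP) lies midway between the tips of the shut fingers; the grasp point (between the pads) lies 19 mm behind it; z points along the fingers, y is the line along which they close (so a half turn about z gives the same grasp; the last joint's range is limited). The gripper opens to 85 mm and grips with 20 to 120 N. Pads are 22 mm wide; open, the fingers measure 114 mm over their backs; the gripper's body (76 mm by 85 mm) begins 54 mm behind the grasp point. The pads swing forward as they close: fully open they stand 13 mm farther back than shut.
Start: joints at [1.117, 0.628, 0.038, 1.517, -0.027, 0.996, -0.02], TCP at [245.827, -601.736, 231.313] pointing down, gripper open.
Joint ranges: [-3.06, 3.06], [-0.37, 2.12], [-1.25, 1.32], [0.18, 2.47], [-1.1, 4.24], [0.23, 1.98], [-2.94, 2.94]. Speed limits (rad/s): [2.57, 2.57, 3.14, 3.14, 3.14, 3.14, 3.14].

INTERFACE

Orientations are given as [roll, pitch, yaw] about the fixed x, y, z axes, in that order (R = Rz(yaw) Ry(pitch) Rx(roll)).
In Python, from cell import readout, optics, order gives the robot as it stands.
- The arm moves only by the shell command python3 -m jog 'ROWS'. ROWS is a JSON object of lists of equal length, an entry for each row: "claw": the opening, from 0 (shut) to 1 (fully open); "xyz": the shift along the tool's x, y, z each as a share of 0.1 m, from -1 to 1, a list of three; "twist": the turn, a rotation vector about the tool's x, y, z each as a share of 180 degrees, from -1 to 1, a list of three. A call has 1 to 12 rows; each row shifts and turns the commanded pose from where the row before left it, along the tool's axes as they then stand; what a row does not reach is not made up. A row lasts 1/8 s, in which the tool goes at most 62.5 mm and 10.7 degrees, less where a joint would pass 70% of its speed; a pose out of reach is approached as far as the arm can. A call with a number of a shift or a turn outside -1 to 1 is refused whole. A call with a gripper value outside its range is refused whole. The fingers move at their own pace and stop on an object; the grip force is fixed at half the most. Time passes only in rows, so rows that do not move let the fingers close. It gives the time, the measured TCP pose, the force, the opening and the grip force at its end, in the units of the state.
- readout.read_state(): the state, without advancing time (a new reading comes with each control period).
- optics.get_image(name): name is "scene" or "top" or "wrist"; returns a dict with "color" (480x640x3 uint8, red, green, blue), "fovy" (degrees; the focal length in pixels is half the picture's height over the tangent of half this angle, whatever the lens; pixels are square), "cx", "cy" (the principal point, pixels), "view" (4x4, takes a point from world to camera coordinates). Camera axes: x right, y up, looking along -z (the intrinsics and any distortion apply to the point x, -y, -z); pixel columns grow to the right and rows downward; lengths in mm; the calibration is good to about 2 mm. A picture is of the moment at which its call begins. There is no depth.
- order.finish_job(): hands the job in; it is judged then, once.
Trained networks look in the newest picture that a camera, given by its name, has taken for a name from the list of things; names that differ only in an ending like _2 or _b are one class to them, and where a whole thing is asked for, a point or a joint stands for the part that bears it (a point fixed in the world has none). Each returns a list of dicts, best first, with "score" (0 to 1); they miss things now and then, are a little off and sometimes report something else, mostly with a low value. They report only what shows in the picture. A call takes as long as a camera call.
- optics.boxes_of(camera, label): "rect" ([left, top, width, height] in pixels, round what is visible of it).
The state is a dict: "clock": time; "qpos": joint angles; "qd": joint speeds; "tau": joint torques, N m; "eef_pos": TCP position; "tool_rot": TCP orientation; "force": force on the tool from outside, world axes, zero at the start; "torque": the same for the moment, N m; "width": finger opening in mm; "gripper_force": force on a finger pad.
Only numpy, scipy, OpenCV 4.12 (cv2) and the standard library are available. Lean on these libraries where they do the work, as an engineer would, in place of code of your own. Each camera call takes 0.05 s, during which the arm holds its last target. There are 200 camera calls.

## Working session

There is one attempt and no reset: what is moved stays moved. The work goes in short steps, Python scripts to look and compute and a shell command to move; the robot and the scene stay as the last step left them, time stands still between calls to the robot, and variables do not carry over. Pictures are saved under pics/ and viewed, at most 14 in all, crops included, and the job is handed in when it is done.

```bash
ls; mkdir -p pics
python3 - <<'E'
from cell import readout, optics
import cv2
s=readout.read_state(); print({k:s[k] for k in('clock','eef_pos','tool_rot','width')})
for n in('scene','top'):
    d=optics.get_image(n); cv2.imwrite(f'pics/{n}0.png',d['color'][...,::-1]); print(n,d['fovy'],d['cx'],d['cy'],d['view'], [k for k in d])
    for l in('stand','keeper','tray','cup','tube1','jar','driver','flask','elbow','spanner','tray_grip','coaster_top'):
        try: print(l,[(round(b['score'],2),[round(v) for v in b['rect']]) for b in optics.boxes_of(n,l)[:6]])
        except Exception as e: print(l,e)
E
```

```text
pics
{'clock': 0.0, 'eef_pos': array([ 245.58426054, -601.11184105,  230.36103737]), 'tool_rot': array([-3.13961651e+00,  1.23375696e-05,  3.87835227e-01]), 'width': 85.38869550196101}
scene 49.57417094465924 327.43169158397563 237.1963866866052 [[ 8.34236523e-01  5.51405704e-01 -1.08349095e-03 -4.56714282e+02]
 [-3.78435536e-01  5.73972226e-01  7.26183468e-01  1.22507398e+02]
 [ 4.01043600e-01 -6.05398740e-01  6.87500107e-01 -1.21514272e+03]
 [ 0.00000000e+00  0.00000000e+00  0.00000000e+00  1.00000000e+00]] ['color', 'fovy', 'cx', 'cy', 'view']
stand [(0.86, [51, 297, 271, 183]), (0.72, [449, 219, 34, 49])]
keeper [(0.87, [286, 337, 34, 39])]
tray [(0.62, [244, 194, 134, 122])]
cup [(0.71, [231, 288, 32, 44])]
tube1 [(0.87, [396, 180, 68, 29]), (0.72, [339, 157, 53, 28]), (0.6, [350, 147, 56, 26]), (0.58, [389, 192, 64, 31]), (0.56, [329, 170, 57, 31])]
jar [(0.77, [449, 219, 31, 48])]
driver [(0.96, [390, 291, 82, 69])]
flask [(0.93, [311, 414, 49, 60]), (0.73, [391, 293, 78, 65]), (0.54, [253, 199, 128, 118]), (0.27, [330, 171, 55, 31])]
elbow [(0.7, [281, 178, 33, 31]), (0.61, [
[... 493 characters left out ...]
+00]] ['color', 'fovy', 'cx', 'cy', 'view']
stand [(0.76, [382, 178, 170, 112])]
keeper [(0.51, [385, 187, 38, 14])]
tray []
cup [(0.67, [388, 240, 26, 26]), (0.29, [189, 198, 19, 59])]
tube1 [(0.87, [175, 268, 17, 69]), (0.85, [149, 277, 18, 66]), (0.62, [248, 314, 21, 34]), (0.61, [199, 263, 20, 64]), (0.61, [187, 196, 21, 60]), (0.59, [166, 198, 17, 63])]
jar [(0.83, [214, 148, 29, 32])]
driver [(0.67, [265, 143, 85, 12])]
flask [(0.87, [417, 124, 31, 35]), (0.7, [214, 148, 28, 34])]
elbow [(0.74, [249, 316, 20, 30]), (0.64, [265, 144, 83, 13])]
spanner [(0.77, [390, 313, 78, 57])]
tray_grip [(0.65, [236, 221, 133, 73])]
coaster_top [(0.59, [388, 238, 27, 26]), (0.18, [149, 278, 17, 61])]
```

View pics/top0.png

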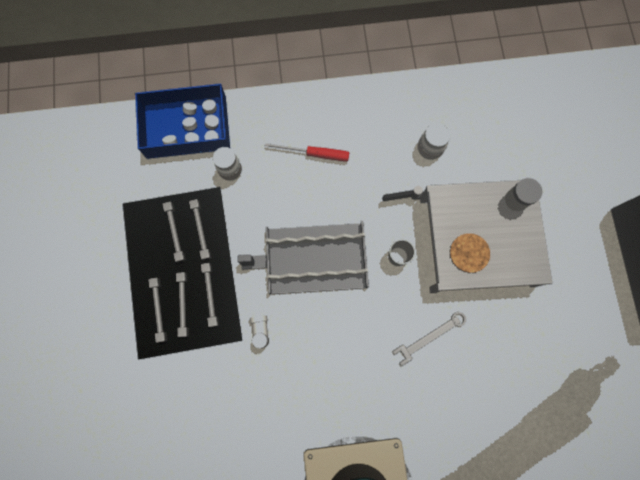

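View pics/scene0.png

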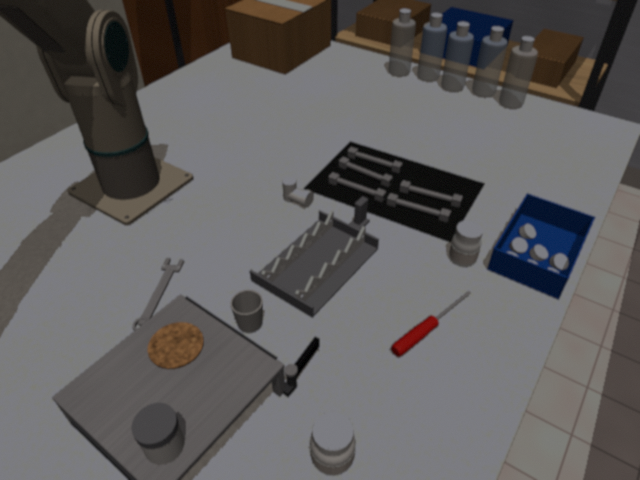

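The top view shows five tubes on the mat at left and the tray in the centre with its grip on the left at (247,260). The cup is at (400,253). The stand is at right with the cork coaster at (470,253), and the keeper is open at (405,195).

```bash
cat > h.py <<'E'
import numpy as np, cv2
from cell import readout, optics
from scipy.spatial.transform import Rotation as R
def cam(n):
    d=optics.get_image(n); d['f']=240/np.tan(np.radians(d['fovy'])/2); d['view']=np.array(d['view']); return d
def proj(d,P):
    P=np.atleast_2d(P); c=P@d['view'][:3,:3].T+d['view'][:3,3]
    return np.c_[d['cx']+d['f']*c[:,0]/-c[:,2], d['cy']-d['f']*c[:,1]/-c[:,2]]
def ray(d,uv,z):
    uv=np.atleast_2d(uv).astype(float); c=np.c_[(uv[:,0]-d['cx'])/d['f'],-(uv[:,1]-d['cy'])/d['f'],-np.ones(len(uv))]
    Rm,t=d['view'][:3,:3],d['view'][:3,3]; o=-Rm.T@t; w=c@Rm
    return o+w*((z-o[2])/w[:,2])[:,None]
def pose(P,yaw,pts):
    c,s=np.cos(yaw),np.sin(yaw); pts=np.atleast_2d(pts); return np.c_[P[0]+c*pts[:,0]-s*pts[:,1],P[1]+s*pts[:,0]+c*pts[:,1],pts[:,2]]
def shift(p,yaw=None,s=None):
    "tool-frame shift (units 0.1 m) and z-twist (units 180 deg) to reach p (tool down, yaw)"
    s=s or readout.read_state(); M=R.from_euler('xyz',s['tool_rot']); d=M.inv().apply(np.array(p)-s['eef_pos'])/100
    tw=np.zeros(3)
    if yaw is not None:
        tw=min(((M.inv()*R.from_euler('xyz',[np.pi,0,yaw+k])).as_rotvec()/np.pi for k in(0,np.pi,-np.pi)),key=np.linalg.norm)
    return d.round(3),tw.round(4)
E
python3 - <<'E'
from h import *
d=cam('top'); im=d['color']
g=cv2.cvtColor(im,cv2.COLOR_RGB2GRAY)
# mat mask: tubes = bright in mat hull
m=((g<45)*255).astype(np.uint8); n,l,st,c=cv2.connectedComponentsWithStats(m)
i=[k for k in range(1,n) if 100<c[k][0]<260 and 190<c[k][1]<360]; i=max(i,key=lambda k:st[k][4])
cn=max(cv2.findContours((l==i).astype(np.uint8),cv2.RETR_EXTERNAL,cv2.CHAIN_APPROX_NONE)[0],key=cv2.contourArea)
hull=np.zeros_like(g); cv2.fillConvexPoly(hull,cv2.convexHull(cn),255); hull=cv2.erode(hull,np.ones((7,7)))
t=((g>70)&(hull>0)).astype(np.uint8); n,l,st,c=cv2.connectedComponentsWithStats(t)
for k in range(1,n):
    if st[k][4]<150: continue
    q=np.argwhere(l==k)[:,::-1]; w=ray(d,q,20)[:,:2]; mid=w.mean(0); u=np.linalg.svd(w-mid,full_matrices=False)[2][0]; u*=np.sign(u[0]); pr=(w-mid)@u
    print(c[k].round(),mid.round(1),'mid2',(mid+u*(pr.max()+pr.min())/2).round(1),'len',np.ptp(pr).round(),'yaw',np.arctan2(u[1],u[0]).round(3))
cr=cv2.resize(im[120:320,180:560],None,fx=2.1,fy=2.1,interpolation=cv2.INTER_CUBIC)
cv2.imwrite('pics/c1.png',cr[...,::-1])
E
```

```text
[199. 229.] [599.7 282.2] mid2 [600.6 282.3] len 141.0 yaw 0.136
[173. 231.] [601.1 341.3] mid2 [602.3 341.5] len 141.0 yaw 0.156
[209. 295.] [447.9 270.8] mid2 [449.3 270.9] len 141.0 yaw 0.05
[181. 304.] [434.5 332.4] mid2 [435.3 332.4] len 141.0 yaw -0.031
[157. 310.] [428.2 386.5] mid2 [429.9 386.6] len 141.0 yaw 0.069
```

View pics/c1.png

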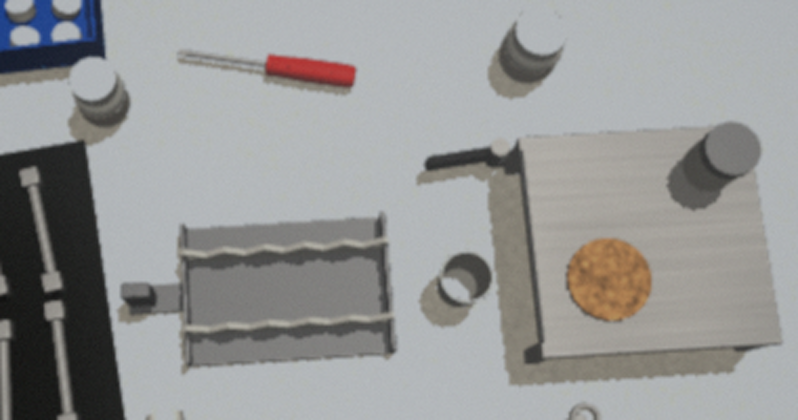

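The crop shows the tray with its grip top at about (137,290), and two notched plates running left to right. The stand deck corners are near (521,138), (541,346) and (780,343), the coaster is at (610,279), and the keeper tip is at (428,163).

Run:
```python
from h import *
from scipy.optimize import least_squares
d=cam('top'); im=d['color'].copy()
C=lambda *p: np.array(p,float)/2.1+[180,120]-0.25
def fit(px,loc,x0):
    f=lambda v:(proj(d,pose(v[:2],v[2],loc))-px).ravel()
    r=least_squares(f,x0); print(r.x.round(3),'res px',np.abs(r.fun).max().round(1)); return r.x
px=C((521,138),(541,346),(780,343)); loc=np.array([(115,120,78),(-115,120,78),(-115,-120,78)],float)
S=fit(px,loc,[450,-150,0])
# tray: grip top centre, plate-line midpoints/ends, outer walls
px=C((137,291),(181,252),(386,241),(187,328),(393,317)); loc=np.array([(0,155,62),(40,109,45),(40,-109,45),(-40,109,45),(-40,-109,45)],float)
T=fit(px,loc,[450,100,0])
co=ray(d,C((610,279)),82)[0]; print('coaster',co.round(1))
rim=ray(d,C((465,280)),60)[0]; print('cup rim',rim.round(1))
tip=ray(d,C((429,163)),40)[0]; print('keeper tip',tip.round(1))
hp=pose(S[:2],S[2],[(115,132,45)])[0]; print('hinge',hp.round(1), 'keeper angle', np.degrees(np.arctan2(tip[1]-hp[1],tip[0]-hp[0])).round(1))
h=pose(S[:2],S[2],[(0,2,0)])[0]; print('home',h.round(1))
i=lambda p:tuple(np.round(p*4).astype(int))
big=cv2.resize(im[120:320,180:560],None,fx=2.1,fy=2.1,interpolation=cv2.INTER_CUBIC)
def box(P,l):
    q=(proj(d,pose(P[:2],P[2],l))-[180,120]+.25)*2.1; cv2.polylines(big,[q.astype(int)],True,(255,0,0),1)
b=lambda x,y,z,y0=0:np.array([(x,y0+y,z),(-x,y0+y,z),(-x,y0-y,z),(x,y0-y,z)],float)
box(S,b(115,120,78)); box(T,b(75,110,0)); box(T,b(75,110,30)); box(T,b(8,15,62,155)); box(T,b(40,84,26)); box(S,np.array([(-40,132,40),(115,132,40)],float))
cv2.imwrite('pics/c2.png',big[...,::-1])
np.savez('fit.npz',S=S,T=T)
w=cam('wrist'); print('wrist',w['fovy'],w['cx'],w['cy'])
```

```text
[ 5.04377e+02 -3.42851e+02 -8.10000e-02] res px 3.2
[ 5.02966e+02  2.63570e+01 -5.80000e-02] res px 1.5
coaster [ 463.3 -294.8   82. ]
cup rim [ 483.1 -154.7   60. ]
keeper tip [ 617.3 -140.    40. ]
hinge [ 629.7 -220.6   45. ] keeper angle 98.7
home [ 504.5 -340.9    0. ]
wrist 69.46814025338739 316.6647477118817 239.76170259706313
```

View pics/c2.png

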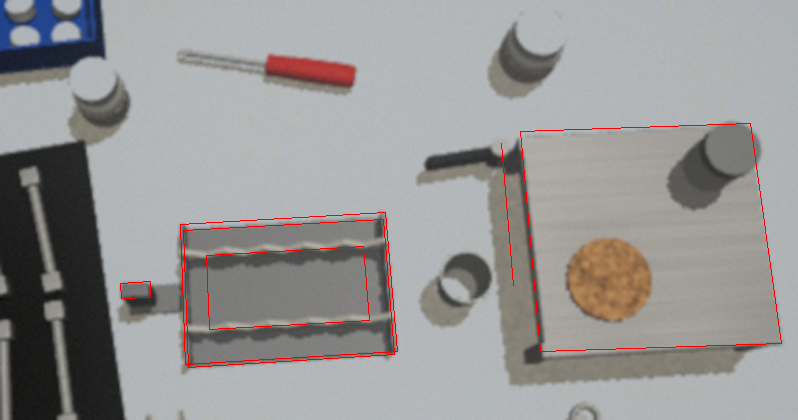

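```bash
python3 -m jog '{"claw":[0.45,0.45,0.45,0.45,0.45,0.45,0.45,0.45,0.45,0.45,0.45,0.45],"xyz":[[0,0,0],[0,0,0],[0,0,0],[0.52,-0.28,0],[0.52,-0.28,0],[0.52,-0.28,0],[0.52,-0.28,0],[0.52,-0.28,0],[0.1,-0.58,0],[0.1,-0.58,0],[0.1,-0.58,0],[0.1,-0.58,0]],"twist":[[0,0,0.036],[0,0,0.036],[0,0,0.036],[0,0,0],[0,0,0],[0,0,0],[0,0,0],[0,0,0],[0,0,0],[0,0,0],[0,0,0],[0,0,0]]}'; python3 -c "
from h import *
print(shift([449.3,270.9,120],0.05),shift([449.3,270.9,8],0.05)[0])"
```

```text
clock: 2.95
eef_pos: [527.7, -213.7, 231.5]
tool_rot: [3.142, -0.001, 0.049]
force: [1.0, 0.3, -0.1]
width: 38.4
gripper_force: 0.0
(array([-0.549, -4.878,  1.115]), array([ 0.    , -0.0002, -0.0005])) [-0.55  -4.878  2.235]
```

```bash
python3 -m jog '{"claw":[0.45,0.45,0.45,0.45,0.45,0.45,0.45,0.45,0.45,0.45,0.45],"xyz":[[0,-0.542,0],[0,-0.542,0],[0,-0.542,0.1],[-0.05,-0.542,0.1],[-0.1,-0.542,0.15],[-0.1,-0.542,0.15],[-0.1,-0.542,0.2],[-0.1,-0.542,0.2],[-0.1,-0.542,0.2],[0,0,0],[0,0,0]],"twist":[[0,0,0],[0,0,0],[0,0,0],[0,0,0],[0,0,0],[0,0,0],[0,0,0],[0,0,0],[0,0,0],[0,0,0],[0,0,0]]}'
python3 - <<'E'
from h import *
s=readout.read_state(); w=cam('wrist'); im=w['color'].copy()
P=[449.3,270.9]
u=np.array([np.cos(.05),np.sin(.05)])
for k in(-60,0,60): 
    p=proj(w,[P[0]+k*u[0],P[1]+k*u[1],19])[0]; cv2.circle(im,(int(p[0]),int(p[1])),3,(255,0,0),-1); print(p.round())
p=proj(w,[s['eef_pos']])[0];print('tcp',p.round())
cv2.imwrite('pics/w1.png',im[...,::-1]); print(shift([449.3,270.9,8],0.05))
E
```

```text
clock: 4.32
eef_pos: [449.0, 268.5, 121.3]
tool_rot: [3.141, -0.0, 0.049]
force: [0.4, 0.1, 0.1]
width: 38.7
gripper_force: 0.0
[314. 312.]
[313. 240.]
[313. 156.]
tcp [317. 306.]
(array([-0.002, -0.033,  1.136]), array([ 0.0002, -0.0002, -0.001 ]))
```

View pics/w1.png

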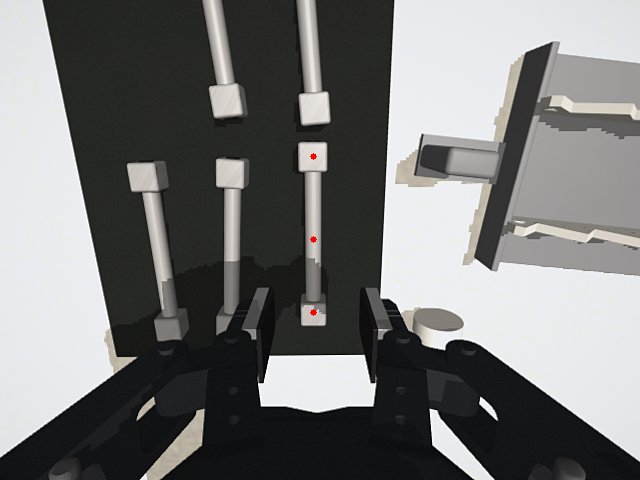

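```bash
python3 -m jog '{"claw":[0.45,0.45,0.45,0.45,0.45,0,0,0,0,0,0,0],"xyz":[[0,-0.02,0.3],[0,0,0.3],[0,0,0.3],[0,0,0.26],[0,0,0],[0,0,0],[0,0,0],[0,0,0],[0,0,0],[0,0,0],[0,0,-0.3],[0,0,-0.6]],"twist":[[0,0,0],[0,0,0],[0,0,0],[0,0,0],[0,0,0],[0,0,0],[0,0,0],[0,0,0],[0,0,0],[0,0,0],[0,0,0],[0,0,0]]}'
python3 - <<'E'
from h import *
T=np.load('fit.npz')['T']
for y in(-84,-42,0,42,84): print(y,pose(T[:2],T[2],[(0,y,34.5)])[0].round(1))
t=pose(T[:2],T[2],[(0,-84,34.5)])[0]
print(shift([t[0],t[1],95],T[2]))
E
```

```text
clock: 5.88
eef_pos: [447.4, 270.3, 95.1]
tool_rot: [3.14, 0.004, 0.049]
force: [0.5, 0.5, -0.8]
width: 9.2
gripper_force: 58.7
-84 [498.1 -57.5  34.5]
-42 [500.6 -15.6  34.5]
0 [503.   26.4  34.5]
42 [505.4  68.3  34.5]
84 [507.8 110.2  34.5]
(array([0.347, 3.299, 0.007]), array([0.0007, 0.0011, 0.0338]))
```

```bash
python3 -m jog '{"claw":[0,0,0,0,0,0,0,0,0],"xyz":[[0.058,0.55,0],[0.058,0.55,0],[0.058,0.55,0],[0.058,0.55,0],[0.058,0.55,0],[0.057,0.55,0],[0,0,0],[0,0,0],[0,0,0]],"twist":[[0,0,0],[0,0,0],[0,0,0],[0,0,0],[0,0,0],[0,0,0.034],[0,0,0],[0,0,0],[0,0,0]]}'
python3 - <<'E'
from h import *
T=np.load('fit.npz')['T']; t=pose(T[:2],T[2],[(0,-84,34.5)])[0]
s=readout.read_state(); w=cam('wrist'); im=w['color'].copy()
for x in(-40,40):
  for y in(-84,-42,0,42,84):
    p=proj(w,pose(T[:2],T[2],[(x,y,26)]))[0]; cv2.circle(im,(int(p[0]),int(p[1])),3,(255,0,0),-1)
e=s['eef_pos'];u=np.array([np.cos(T[2]),np.sin(T[2]),0])
for k in(-50,0,50,70): 
    p=proj(w,[e+k*u+[0,0,8]])[0]; cv2.circle(im,(int(p[0]),int(p[1])),3,(0,255,0),-1)
cv2.imwrite('pics/w2.png',im[...,::-1]); print(s['width'],e, shift([t[0],t[1],29],T[2]))
E
```

```text
clock: 7.0
eef_pos: [499.3, -55.1, 95.5]
tool_rot: [-3.141, 0.0, -0.055]
force: [0.9, 0.4, -1.2]
width: 9.5
gripper_force: 58.9
9.52160882883244 [499.28499511 -55.12579548  95.47698229] (array([-0.011,  0.025,  0.664]), array([-0.0003,  0.    ,  0.0008]))
```

View pics/w2.png

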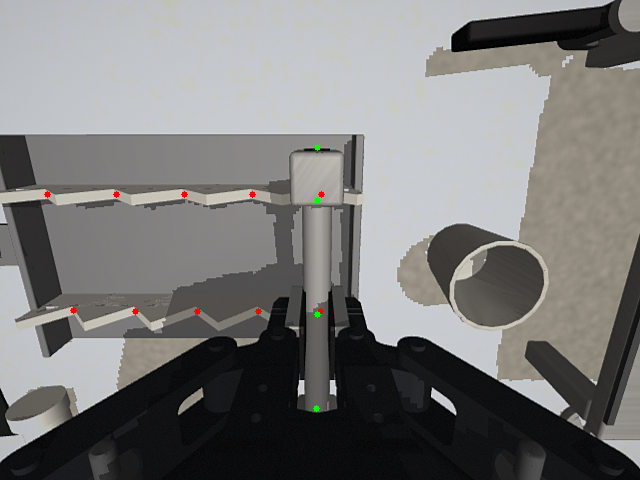

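The picture shows the tube level and centred in the fingers over the right end of the tray. The projected V bottoms need a closer look.

Run:
```python
from h import *
T=np.load('fit.npz')['T']
w=cam('wrist'); im=cv2.resize(w['color'][165:345,0:270],None,fx=2.9,fy=2.9,interpolation=cv2.INTER_CUBIC)
def line(pts,c):
    q=(proj(w,pose(T[:2],T[2],pts))-[0,165])*2.9; cv2.polylines(im,[q.astype(int)],False,c,1)
for x in(-40,40):
    z=[(x-3,y,26 if i%2 else 47) for i,y in enumerate(range(-105,106,21))]; line(np.array(z,float),(255,0,0))
cv2.imwrite('pics/w3.png',im[...,::-1])
```

```text
(no output)
```

View pics/w3.png

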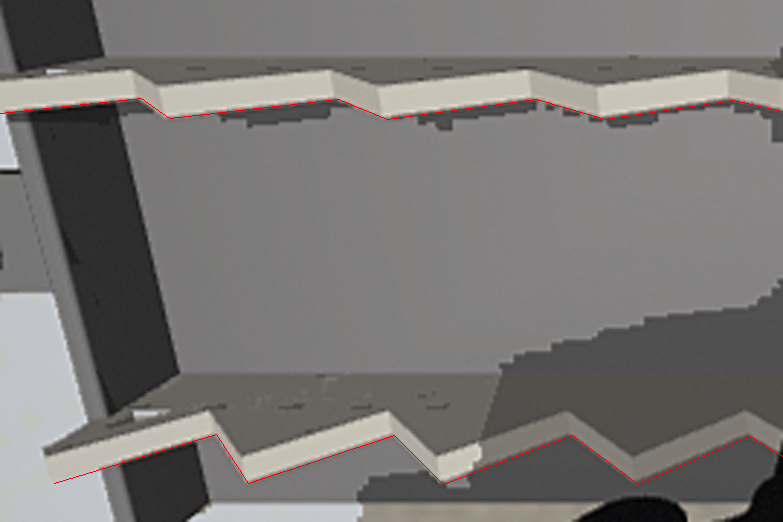

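```bash
python3 -m jog '{"claw":[0,0,0,0,0,0.35,0.35,0.35,0.35,0.35,0.35],"xyz":[[-0.01,0.012,0.3],[0,0,0.25],[0,0,0.12],[0,0,0],[0,0,0],[0,0,0],[0,0,0],[0,0,0],[0,0,-0.2],[0,0,-0.4],[0,0,0]],"twist":[[0,0,0],[0,0,0],[0,0,0],[0,0,0],[0,0,0],[0,0,0],[0,0,0],[0,0,0],[0,0,0],[0,0,0],[0,0,0]]}'
python3 - <<'E'
from h import *
T=np.load('fit.npz')['T']; t=pose(T[:2],T[2],[(0,-84,34.5)])[0]
w=cam('wrist'); im=w['color'].copy(); print(readout.read_state()['eef_pos'],t)
u=np.array([np.cos(T[2]),np.sin(T[2]),0])
for k in(-50,50,70):
    p=proj(w,[t+k*u])[0]; print(p.round()); cv2.circle(im,(int(p[0]),int(p[1])),3,(0,255,0),-1)
cv2.imwrite('pics/w4.png',im[...,::-1]); print(shift([435.3,332.4,95],-.031))
E
```

```text
clock: 8.48
eef_pos: [500.3, -59.3, 90.7]
tool_rot: [3.141, -0.006, -0.059]
force: [0.4, -0.6, -0.6]
width: 30.0
gripper_force: 0.0
[499.30770092 -59.03105921  89.40995099] [498.13476979 -57.503557    34.5       ]
[314. 338.]
[314. 184.]
[314. 148.]
(array([-0.871, -3.87 , -0.062]), array([ 0.0003, -0.001 , -0.009 ]))
```

View pics/w4.png

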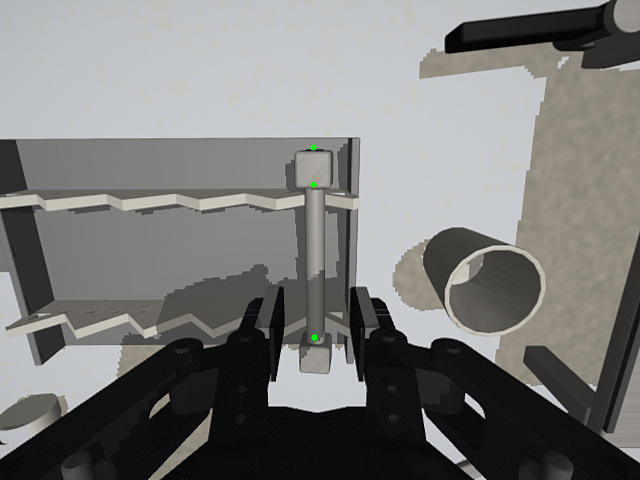

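The tube is seated in the end notches, with its nut at (314,168) outside the plate. On to the second tube.

```bash
python3 -m jog '{"claw":[0.45,0.45,0.45,0.45,0.45,0.45,0.45,0.45,0.45,0.45,0.45],"xyz":[[-0.109,-0.484,-0.05],[-0.109,-0.484,0],[-0.109,-0.484,0],[-0.109,-0.484,0],[-0.109,-0.484,0],[-0.109,-0.484,0],[-0.109,-0.484,0],[-0.109,-0.484,0],[0,0,0.3],[0,0,0],[0,0,0]],"twist":[[0,0,0],[0,0,0],[0,0,0],[0,0,0],[0,0,0],[0,0,0],[0,0,0],[0,0,-0.009],[0,0,0],[0,0,0],[0,0,0]]}'; python3 -c "
from h import *
print(shift([435.3,332.4,5],-.031))"
```

```text
clock: 9.9
eef_pos: [434.2, 332.0, 63.2]
tool_rot: [3.14, 0.0, -0.032]
force: [-0.1, -0.1, 0.3]
width: 38.6
gripper_force: 0.0
(array([ 0.011, -0.005,  0.582]), array([ 0.0005,  0.0001, -0.0003]))
```

```bash
python3 -m jog '{"claw":[0.45,0.45,0.45,0,0,0,0,0,0,0,0,0],"xyz":[[0.01,0,0.3],[0,0,0.28],[0,0,0],[0,0,0],[0,0,0],[0,0,0],[0,0,0],[0,0,0],[0,0,-0.3],[0,0,-0.6],[0,0,0],[0,0,0]],"twist":[[0,0,0],[0,0,0],[0,0,0],[0,0,0],[0,0,0],[0,0,0],[0,0,0],[0,0,0],[0,0,0],[0,0,0],[0,0,0],[0,0,0]]}'; python3 -c "
from h import *
print(shift([500.6,-14.5,95],-.058))"
```

```text
clock: 11.4
eef_pos: [434.6, 333.6, 95.7]
tool_rot: [-3.141, -0.0, -0.03]
force: [-0.5, 0.7, -2.2]
width: 9.4
gripper_force: 58.7
(array([0.763, 3.46 , 0.005]), array([-0.0002, -0.0001,  0.009 ]))
```

```bash
cat >> h.py <<'E'
def traycheck(d,T,rng=32):
    from scipy.optimize import minimize
    g=cv2.GaussianBlur(cv2.cvtColor(d['color'],cv2.COLOR_RGB2GRAY),(0,0),1).astype(np.float32)
    y=np.arange(-104,105,1.5); z=26+np.abs((y+21+210)%42-21); z=np.minimum(z,47)
    P=lambda off:np.concatenate([np.c_[np.full_like(y,x+off),y,z if abs(off)<4 else z] for x in(-40,40)])
    def smp(v,off):
        q=proj(d,pose(v[:2],v[2],P(off))).astype(np.float32); return cv2.remap(g,q[None,:,0],q[None,:,1],cv2.INTER_LINEAR,borderValue=128)[0]
    f=lambda v:-np.mean(smp(v,0)-np.maximum(smp(v,-7),smp(v,7)))
    grid=[(f([T[0]+a,T[1]+b,T[2]+c]),a,b,c) for a in range(-rng,rng+1,4) for b in range(-rng,rng+1,4) for c in(-.06,0,.06)]
    b=min(grid); r=minimize(f,[T[0]+b[1],T[1]+b[2],T[2]+b[3]],method='Nelder-Mead',options=dict(initial_simplex=[[T[0]+b[1]+i,T[1]+b[2]+j,T[2]+b[3]+k] for i,j,k in((0,0,0),(3,0,0),(0,3,0),(0,0,.03))]))
    return r.x.round(3),round(-r.fun,1),round(-f(T),1)
E
python3 -m jog '{"claw":[0,0,0,0,0,0,0,0,0,0],"xyz":[[0.109,0.495,0],[0.109,0.495,0],[0.109,0.495,0],[0.109,0.495,0],[0.109,0.495,0],[0.109,0.495,0],[0.109,0.495,0],[0,0,0],[0,0,0],[0,0,0]],"twist":[[0,0,0],[0,0,0],[0,0,0],[0,0,0],[0,0,0],[0,0,0.009],[0,0,0],[0,0,0],[0,0,0],[0,0,0]]}'; python3 -c "
from h import *
T=np.load('fit.npz')['T']; print(T,traycheck(cam('wrist'),T),traycheck(cam('top'),T)); print(shift([500.6,-14.5,28],-.058))"
```

```text
clock: 12.65
eef_pos: [498.7, -13.7, 94.8]
tool_rot: [-3.141, 0.001, -0.056]
force: [-0.4, -0.4, -0.6]
width: 9.6
gripper_force: 60.3
[ 5.02966012e+02  2.63573940e+01 -5.75465489e-02] (array([ 5.03943e+02,  2.66960e+01, -6.40000e-02]), np.float64(42.1), np.float32(41.1)) (array([ 5.03543e+02,  6.67240e+01, -1.24000e-01]), np.float64(0.6), np.float32(-1.9))
(array([0.016, 0.006, 0.671]), array([-0.0002,  0.0002,  0.0007]))
```

```bash
python3 -m jog '{"claw":[0,0,0,0,0,0.35,0.35,0.35,0.35,0.35,0.35],"xyz":[[0.02,0.005,0.3],[0,0,0.25],[0,0,0.12],[0,0,0],[0,0,0],[0,0,0],[0,0,0],[0,0,0],[0,0,-0.2],[0,0,-0.45],[0,0,0]],"twist":[[0,0,0],[0,0,0],[0,0,0],[0,0,0],[0,0,0],[0,0,0],[0,0,0],[0,0,0],[0,0,0],[0,0,0],[0,0,0]]}'
python3 - <<'E'
from h import *
w=cam('wrist'); cv2.imwrite('pics/w5.png',w['color'][...,::-1]); print(shift([429.9,386.6,95],.069))
E
```

```text
clock: 14.12
eef_pos: [503.6, -16.0, 95.9]
tool_rot: [-3.141, -0.006, -0.058]
force: [-1.4, 0.2, -0.4]
width: 30.0
gripper_force: 0.0
(array([-0.959, -3.976, -0.006]), array([-0.    , -0.0011, -0.0405]))
```

```bash
python3 -m jog '{"claw":[0.5,0.5,0.5,0.5,0.5,0.5,0.5,0.5,0.5,0.5,0.5],"xyz":[[-0.12,-0.497,0],[-0.12,-0.497,0],[-0.12,-0.497,0],[-0.12,-0.497,0],[-0.12,-0.497,0],[-0.12,-0.497,0],[-0.12,-0.497,0],[-0.12,-0.497,0],[0,0,0.3],[0,0,0],[0,0,0]],"twist":[[0,0,0],[0,0,0],[0,0,0],[0,0,0],[0,0,0],[0,0,0],[0,0,0],[0,0,-0.04],[0,0,0],[0,0,0],[0,0,0]]}'; python3 -c "
from h import *
print(shift([429.9,386.6,5],.069))"
```

```text
clock: 15.55
eef_pos: [429.0, 385.2, 63.1]
tool_rot: [3.14, 0.0, 0.066]
force: [0.1, 0.3, 0.6]
width: 42.6
gripper_force: 0.0
(array([ 0.011, -0.014,  0.581]), array([ 0.0004,  0.0002, -0.001 ]))
```

```bash
python3 -m jog '{"claw":[0.5,0.5,0.5,0,0,0,0,0,0,0,0,0],"xyz":[[0.01,-0.01,0.3],[0,0,0.28],[0,0,0],[0,0,0],[0,0,0],[0,0,0],[0,0,0],[0,0,0],[0,0,-0.3],[0,0,-0.6],[0,0,0],[0,0,0]],"twist":[[0,0,0],[0,0,0],[0,0,0],[0,0,0],[0,0,0],[0,0,0],[0,0,0],[0,0,0],[0,0,0],[0,0,0],[0,0,0],[0,0,0]]}'; python3 -c "
from h import *
T=np.array([503.9,26.9,-.062]);print(shift([503.9,26.9,95],-.062))"
```

```text
clock: 17.05
eef_pos: [429.3, 387.6, 95.6]
tool_rot: [-3.141, -0.0, 0.068]
force: [-0.4, -0.1, -0.7]
width: 9.3
gripper_force: 58.7
(array([0.501, 3.649, 0.005]), array([-0.0001, -0.    ,  0.0412]))
```

```bash
python3 -m jog '{"claw":[0,0,0,0,0,0,0,0,0,0],"xyz":[[0.0716,0.521,0],[0.0716,0.521,0],[0.0716,0.521,0],[0.0716,0.521,0],[0.0716,0.521,0],[0.0716,0.521,0],[0.0716,0.521,0],[0,0,0],[0,0,0],[0,0,0]],"twist":[[0,0,0],[0,0,0],[0,0,0],[0,0,0],[0,0,0],[0,0,0.041],[0,0,0],[0,0,0],[0,0,0],[0,0,0]]}'; python3 -c "
from h import *
T=np.load('fit.npz')['T']; print(traycheck(cam('wrist'),T)); print(shift([503.9,26.9,28],-.062))"
```

```text
clock: 18.3
eef_pos: [496.8, 27.9, 94.8]
tool_rot: [-3.141, 0.001, -0.059]
force: [-0.1, 0.3, -0.8]
width: 9.4
gripper_force: 58.9
(array([ 5.03726e+02,  2.80100e+01, -6.10000e-02]), np.float64(43.7), np.float32(43.0))
(array([0.07 , 0.006, 0.669]), array([-0.0002,  0.0003,  0.0011]))
```

```bash
python3 -m jog '{"claw":[0,0,0,0,0,0,0.35,0.35,0.35,0.35,0.35,0.35],"xyz":[[0.07,0,0],[0,0,0.3],[0,0,0.25],[0,0,0.12],[0,0,0],[0,0,0],[0,0,0],[0,0,0],[0,0,0],[0,0,-0.2],[0,0,-0.45],[0,0,0]],"twist":[[0,0,0],[0,0,0],[0,0,0],[0,0,0],[0,0,0],[0,0,0],[0,0,0],[0,0,0],[0,0,0],[0,0,0],[0,0,0],[0,0,0]]}'
python3 - <<'E'
from h import *
w=cam('wrist'); cv2.imwrite('pics/w6.png',w['color'][...,::-1]); print(shift([602.3,341.5,95],.156))
E
```

```text
clock: 19.85
eef_pos: [506.7, 25.8, 96.0]
tool_rot: [-3.141, -0.006, -0.062]
force: [0.2, 0.1, -0.7]
width: 30.1
gripper_force: 0.0
(array([ 0.772, -3.21 ,  0.   ]), array([-0.0001, -0.0011, -0.0692]))
```

```bash
python3 -m jog '{"claw":[0.45,0.45,0.45,0.45,0.45,0.45,0.45,0.45,0.45,0.45,0.45],"xyz":[[0.129,-0.535,0],[0.129,-0.535,0],[0.129,-0.535,0],[0.129,-0.535,0],[0.129,-0.535,0],[0.129,-0.535,0],[0,0,0],[0,0,0],[0,0,0.3],[0,0,0],[0,0,0]],"twist":[[0,0,0],[0,0,0],[0,0,0],[0,0,0],[0,0,0],[0,0,0],[0,0,-0.0345],[0,0,-0.0345],[0,0,0],[0,0,0],[0,0,0]]}'; python3 -c "
from h import *
print(shift([602.3,341.5,5],.156))"
```

```text
clock: 21.28
eef_pos: [601.3, 341.2, 63.0]
tool_rot: [3.141, 0.001, 0.155]
force: [-0.2, 0.0, 0.1]
width: 38.3
gripper_force: 0.0
(array([ 0.011, -0.002,  0.58 ]), array([ 0.0001,  0.0002, -0.0003]))
```

View pics/w6.png

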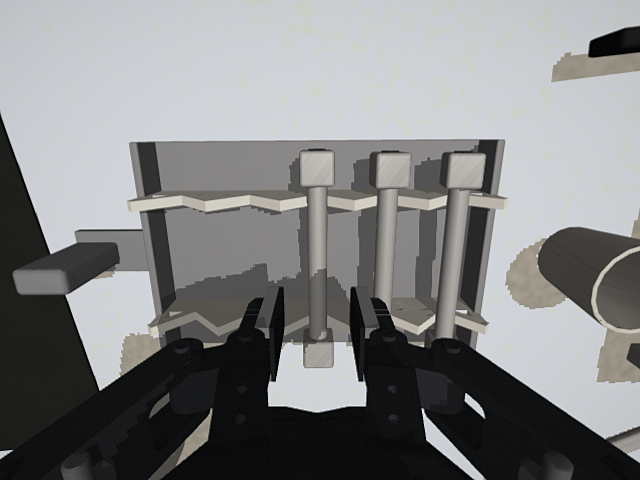

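The picture shows three tubes seated in adjacent notches, at columns 317, 388 and 458. Next is tube four.

```bash
python3 -m jog '{"claw":[0.45,0.45,0.45,0,0,0,0,0,0,0,0,0],"xyz":[[0.01,0,0.3],[0,0,0.28],[0,0,0],[0,0,0],[0,0,0],[0,0,0],[0,0,0],[0,0,0],[0,0,-0.3],[0,0,-0.6],[0,0,0],[0,0,0]],"twist":[[0,0,0],[0,0,0],[0,0,0],[0,0,0],[0,0,0],[0,0,0],[0,0,0],[0,0,0],[0,0,0],[0,0,0],[0,0,0],[0,0,0]]}'; python3 -c "
from h import *
T=[503.8,27.7,-.062]
t=pose(T,T[2],[(0,42,95)])[0];print(t,shift(t,-.062))"
```

```text
clock: 22.78
eef_pos: [602.0, 341.4, 95.6]
tool_rot: [-3.141, 0.0, 0.155]
force: [0.5, -0.1, -2.1]
width: 9.2
gripper_force: 58.6
[506.40233202  69.61930186  95.        ] (array([-1.365,  2.537,  0.006]), array([-0.    ,  0.    ,  0.0692]))
```

```bash
python3 -m jog '{"claw":[0,0,0,0,0,0,0,0,0,0],"xyz":[[-0.273,0.507,0],[-0.273,0.507,0],[-0.273,0.507,0],[-0.273,0.507,0],[-0.273,0.507,0],[0,0,0],[0,0,0],[0,0,0],[0,0,0],[0,0,0]],"twist":[[0,0,0],[0,0,0],[0,0,0],[0,0,0],[0,0,0],[0,0,0.0345],[0,0,0.0345],[0,0,0],[0,0,0],[0,0,0]]}'; python3 -c "
from h import *
T=np.load('fit.npz')['T']; r=traycheck(cam('wrist'),T)[:2];print(r);T=r[0]
t=pose(T,T[2],[(0,42,28)])[0];print(t,shift(t,-.062))"
```

```text
clock: 24.02
eef_pos: [506.4, 70.0, 95.0]
tool_rot: [3.142, 0.001, -0.06]
force: [-0.2, -0.5, -1.5]
width: 9.5
gripper_force: 58.8
(array([ 5.02945e+02,  2.72410e+01, -5.20000e-02]), np.float64(41.9))
[505.12801588  69.18422879  28.        ] (array([-0.013,  0.009,  0.671]), array([0.    , 0.0001, 0.0005]))
```

```bash
python3 -m jog '{"claw":[0,0,0,0,0,0,0.35,0.35,0.35,0.35,0.35,0.35],"xyz":[[0,0.005,0],[0,0,0.3],[0,0,0.25],[0,0,0.12],[0,0,0],[0,0,0],[0,0,0],[0,0,0],[0,0,0],[0,0,-0.2],[0,0,-0.45],[0,0,0]],"twist":[[0,0,0],[0,0,0],[0,0,0],[0,0,0],[0,0,0],[0,0,0],[0,0,0],[0,0,0],[0,0,0],[0,0,0],[0,0,0],[0,0,0]]}'
python3 - <<'E'
from h import *
print(shift([600.6,282.3,95],.136))
E
```

```text
clock: 25.58
eef_pos: [509.1, 70.0, 96.0]
tool_rot: [-3.14, -0.006, -0.061]
force: [0.3, -0.1, -0.4]
width: 30.2
gripper_force: 0.0
(array([ 0.784, -2.175,  0.018]), array([-0.0003, -0.002 , -0.0628]))
```

```bash
python3 -m jog '{"claw":[0.45,0.45,0.45,0.45,0.45,0.45,0.45,0.45,0.45],"xyz":[[0.2,-0.544,0],[0.2,-0.544,0],[0.2,-0.544,0],[0.2,-0.544,0],[0,0,0],[0,0,0],[0,0,0.3],[0,0,0],[0,0,0]],"twist":[[0,0,0],[0,0,0],[0,0,0],[0,0,0],[0,0,-0.0315],[0,0,-0.0315],[0,0,0],[0,0,0],[0,0,0]]}'; python3 -c "
from h import *
print(shift([600.6,282.3,5],.136))"
```

```text
clock: 26.7
eef_pos: [599.9, 281.8, 63.3]
tool_rot: [3.142, 0.0, 0.136]
force: [0.2, -0.7, 0.6]
width: 38.6
gripper_force: 0.0
(array([ 0.008, -0.004,  0.583]), array([0.    , 0.0001, 0.0002]))
```

```bash
python3 -m jog '{"claw":[0.45,0.45,0.45,0,0,0,0,0,0,0,0,0],"xyz":[[0.01,0,0.3],[0,0,0.28],[0,0,0],[0,0,0],[0,0,0],[0,0,0],[0,0,0],[0,0,0],[0,0,-0.3],[0,0,-0.6],[0,0,0],[0,0,0]],"twist":[[0,0,0],[0,0,0],[0,0,0],[0,0,0],[0,0,0],[0,0,0],[0,0,0],[0,0,0],[0,0,0],[0,0,0],[0,0,0],[0,0,0]]}'; python3 -c "
from h import *
T=[503.8,27.5,-.06]
t=pose(T,T[2],[(0,84,95)])[0];print(t,shift(t,-.06))"
```

```text
clock: 28.2
eef_pos: [600.5, 281.8, 95.5]
tool_rot: [-3.141, 0.0, 0.137]
force: [-1.0, -0.3, -1.3]
width: 9.3
gripper_force: 58.6
[508.83697654 111.34884535  95.        ] (array([-1.14 ,  1.564,  0.005]), array([-0.    ,  0.0001,  0.0626]))
```

```bash
python3 -m jog '{"claw":[0,0,0,0,0,0,0,0,0],"xyz":[[-0.285,0.391,0],[-0.285,0.391,0],[-0.285,0.391,0],[-0.285,0.391,0],[0,0,0],[0,0,0],[0,0,0],[0,0,0],[0,0,0]],"twist":[[0,0,0],[0,0,0],[0,0,0],[0,0,0],[0,0,0.0313],[0,0,0.0313],[0,0,0],[0,0,0],[0,0,0]]}'; python3 -c "
from h import *
T=np.load('fit.npz')['T']; d=cam('wrist');cv2.imwrite('pics/w7.png',d['color'][...,::-1]);r=traycheck(d,T)[:2];print(r);T=r[0]
t=pose(T,T[2],[(0,84,28)])[0];print(t,shift(t,-.06))"
```

```text
clock: 29.32
eef_pos: [509.0, 111.4, 95.0]
tool_rot: [3.141, 0.001, -0.059]
force: [0.1, 0.2, -0.3]
width: 9.2
gripper_force: 58.7
(array([ 5.02715e+02,  2.72090e+01, -4.80000e-02]), np.float64(46.2))
[506.74545189 111.11225058  28.        ] (array([-0.023,  0.004,  0.671]), array([0.    , 0.0001, 0.0002]))
```

```bash
python3 -m jog '{"claw":[0,0,0,0,0,0,0.35,0.35,0.35,0.35,0.35,0.35],"xyz":[[-0.01,0,0],[0,0,0.3],[0,0,0.25],[0,0,0.12],[0,0,0],[0,0,0],[0,0,0],[0,0,0],[0,0,0],[0,0,-0.25],[0,0,-0.55],[0,0,-0.5]],"twist":[[0,0,0],[0,0,0],[0,0,0],[0,0,0],[0,0,0],[0,0,0],[0,0,0],[0,0,0],[0,0,0],[0,0,0],[0,0,0],[0,0,0]]}'
python3 - <<'E'
from h import *
print(shift([500,0,250],-.06))
d=cam('top'); im=d['color']; print([(round(b['score'],2),b['rect']) for b in optics.boxes_of('top','cup')])
print([(round(b['score'],2),b['rect']) for b in optics.boxes_of('top','tray')])
E
```

```text
clock: 30.88
eef_pos: [508.4, 112.8, 159.9]
tool_rot: [-3.14, -0.0, -0.059]
force: [-0.7, 0.3, -0.8]
width: 30.1
gripper_force: 0.0
(array([-0.017,  1.13 , -0.903]), array([-0.0004, -0.0001,  0.0004]))
[(0.65, [212.2, 145.0, 25.3, 14.2]), (0.61, [372.6, 248.2, 29.0, 22.6])]
[(0.7, [301.3, 220.9, 68.0, 67.8])]
```

```bash
python3 -m jog '{"claw":[0.9,0.9,0.9,0.9,0.9,0.9],"xyz":[[0,0.5,-0.4],[0,0.5,-0.5],[0,0.5,0],[0,0.3,0],[0,0,0],[0,0,0]],"twist":[[0,0,0],[0,0,0],[0,0,0],[0,0,0],[0,0,0],[0,0,0]]}'
python3 - <<'E'
from h import *
s=readout.read_state(); print(s['qpos'])
d=cam('wrist'); cv2.imwrite('pics/w8.png',d['color'][...,::-1])
T=np.load('fit.npz')['T']; print(traycheck(d,T))
print([(round(b['score'],2),b['rect']) for b in optics.boxes_of('wrist','cup')])
E
```

```text
clock: 31.78
eef_pos: [497.6, -59.8, 240.6]
tool_rot: [-3.14, 0.002, -0.059]
force: [-0.6, 0.4, 0.3]
width: 76.9
gripper_force: 0.0
[-0.08828103  0.41224746  0.21362786  1.91625209 -0.11721061  0.82662471
 -1.44195191]
(array([ 5.03145e+02,  2.51640e+01, -5.50000e-02]), np.float64(47.4), np.float32(46.3))
[(0.85, [356.7, 204.9, 57.8, 64.6]), (0.62, [213.4, 136.9, 35.0, 140.8]), (0.44, [392.1, 49.7, 247.2, 263.9])]
```

View pics/w8.png

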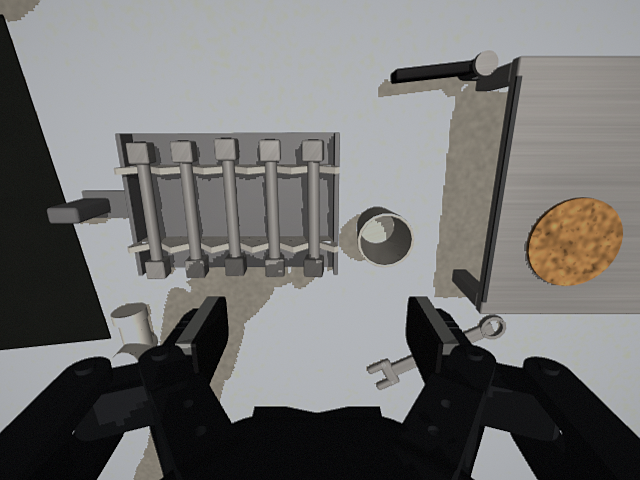

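All five tubes are seated. The cup has been knocked toward the tray: its rim centre is now at (385,240), with the rim spanning columns 358–411.

```bash
python3 - <<'E'
from h import *
d=cam('wrist'); c=ray(d,[(384.5,239.5),(358,240),(411,240),(384,213),(385,267)],60); print(c.round(1))
T=np.array([503.4,26.8,-.056]); print('wall',pose(T,T[2],[(0,-110,30)]).round(1))
print(shift([c[0][0],c[0][1],110]))
t=cam('top'); print('in top',proj(t,[c[0]]))
E
python3 -m jog '{"claw":[1,1,1,1,1,1,1,1,1,1,1],"xyz":[[0,0,0],[0,0,0],[0,0,0],[0,0,0],[0,0,0],[0,0,0],[0,0,0],[0,0,0],[0,0,0],[0,0,0],[0,0,0]],"twist":[[0,0,-0.0556],[0,0,-0.0556],[0,0,-0.0556],[0,0,-0.0556],[0,0,-0.0556],[0,0,-0.0556],[0,0,-0.0556],[0,0,-0.0556],[0,0,-0.0556],[0,0,0],[0,0,0]]}'
```

```text
[[ 470.4 -123.9   60. ]
 [ 471.4  -98.1   60. ]
 [ 468.4 -149.7   60. ]
 [ 496.9 -123.5   60. ]
 [ 441.6 -124.4   60. ]]
wall [[497.2 -83.   30. ]]
(array([-0.236,  0.659,  1.31 ]), array([0., 0., 0.]))
in top [[387.88520731 260.54973274]]
clock: 33.35
eef_pos: [497.8, -61.0, 241.5]
tool_rot: [-3.142, -0.0, 1.509]
force: [-0.2, -0.7, 0.0]
width: 85.3
gripper_force: 0.0
```

```bash
python3 -c "
from h import *
print(shift([470,-124,110],1.514))"
```

```text
(array([-0.646, -0.239,  1.315]), array([-0.    , -0.    , -0.0015]))
```

```bash
python3 -m jog '{"claw":[1,1,1,1,1,1,1],"xyz":[[-0.323,-0.12,0.3],[-0.323,-0.12,0.3],[0,0,0.3],[0,0,0.3],[0,0,0.11],[0,0,0],[0,0,0]],"twist":[[0,0,0],[0,0,0],[0,0,0],[0,0,0],[0,0,0],[0,0,0],[0,0,0]]}'
python3 - <<'E'
from h import *
d=cam('wrist'); im=d['color'].copy()
a=np.linspace(0,2*np.pi,40); q=proj(d,np.c_[470+28*np.cos(a),-124+28*np.sin(a),a*0+60]); cv2.polylines(im,[q.astype(int)],True,(255,0,0),1)
cv2.imwrite('pics/w9.png',im[...,::-1]); print(shift([470,-124,25],1.514))
E
```

```text
clock: 34.22
eef_pos: [470.9, -124.3, 111.5]
tool_rot: [3.14, 0.0, 1.512]
force: [0.1, 0.8, 0.3]
width: 85.4
gripper_force: 0.0
(array([ 0.003, -0.011,  0.865]), array([ 0.0007,  0.0001, -0.0007]))
```

View pics/w9.png

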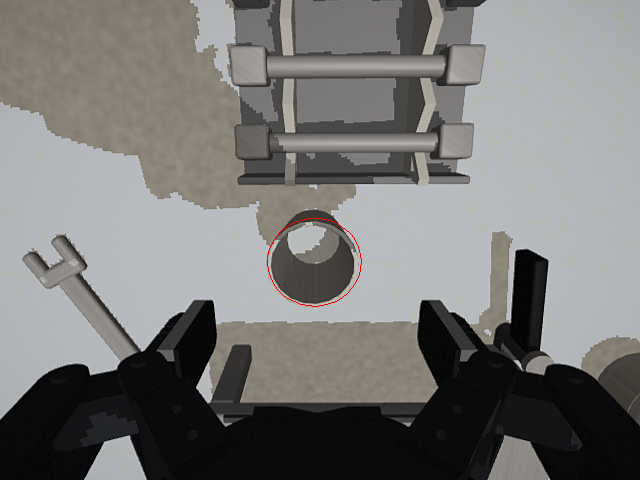

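```bash
python3 -m jog '{"claw":[1,1,1,1,0,0,0,0,0,0,0,0],"xyz":[[0,-0.01,0.4],[0,0,0.4],[0,0,0.08],[0,0,0],[0,0,0],[0,0,0],[0,0,0],[0,0,0],[0,0,0],[0,0,-0.25],[0,0,-0.4],[0,0,-0.45]],"twist":[[0,0,0],[0,0,0],[0,0,0],[0,0,0],[0,0,0],[0,0,0],[0,0,0],[0,0,0],[0,0,0],[0,0,0],[0,0,0],[0,0,0]]}'
python3 - <<'E'
from h import *
print(shift([463.3,-294.8,130],1.514))
for n in('scene',):
    d=cam(n); cv2.imwrite('pics/s2.png',d['color'][200:440,130:450][...,::-1])
E
```

```text
clock: 35.78
eef_pos: [468.6, -124.3, 134.0]
tool_rot: [-3.141, 0.0, 1.512]
force: [1.1, -1.5, -1.4]
width: 52.6
gripper_force: 63.1
(array([-1.705,  0.048,  0.04 ]), array([-0.0001,  0.    , -0.0007]))
```

```bash
python3 -m jog '{"claw":[0,0,0,0,0,0,0],"xyz":[[-0.43,0.012,0],[-0.43,0.012,0],[-0.43,0.012,0],[-0.43,0.012,0],[0,0,0],[0,0,0],[0,0,0.15]],"twist":[[0,0,0],[0,0,0],[0,0,0],[0,0,0],[0,0,0],[0,0,0],[0,0,0]]}'
python3 - <<'E'
from h import *
d=cam('wrist'); a=d['color'].copy()
t=cam('top'); 
im=a
b=np.linspace(0,2*np.pi,60); q=proj(d,np.c_[463.3+42*np.cos(b),-294.8+42*np.sin(b),b*0+82]); cv2.polylines(im,[q.astype(int)],True,(255,0,0),1)
cv2.imwrite('pics/w10.png',im[...,::-1]); s=readout.read_state(); print(s['width'],shift([463.3,-294.8,108],1.514))
E
```

```text
clock: 36.7
eef_pos: [464.9, -295.2, 118.1]
tool_rot: [3.139, 0.0, 1.514]
force: [0.7, -0.0, -1.0]
width: 52.7
gripper_force: 63.2
52.932896389017976 (array([-0.005,  0.006,  0.079]), array([-0.001 , -0.0006, -0.    ]))
```

View pics/w10.png

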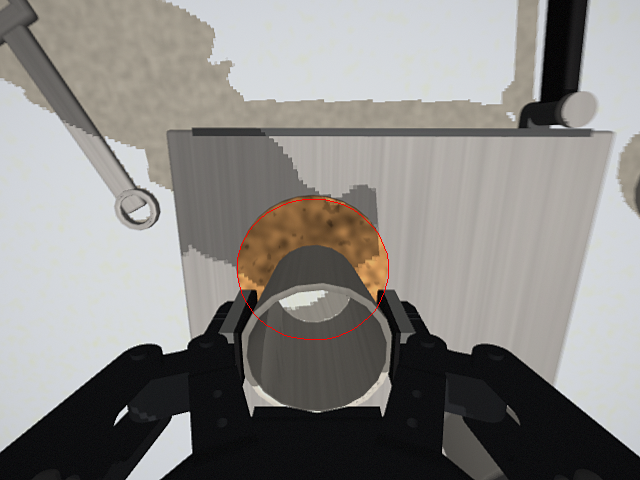

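The cork matches the projected ring, and the cup is held upright above it.

```bash
python3 -m jog '{"claw":[0,0,0,0],"xyz":[[0,0,0.06],[0,0,0.04],[0,0,0.01],[0,0,0]],"twist":[[0,0,0],[0,0,0],[0,0,0],[0,0,0]]}'
```

```text
clock: 37.3
eef_pos: [463.8, -296.3, 106.6]
tool_rot: [3.141, 0.0, 1.512]
force: [-0.7, 0.4, -1.8]
width: 52.5
gripper_force: 63.2
```

```bash
python3 -m jog '{"claw":[0,0,0,1,1,1,1,1,1,1],"xyz":[[0,0,0.01],[0,0,0.01],[0,0,0],[0,0,0],[0,0,0],[0,0,0],[0,0,0],[0,0,-0.3],[0,0,-0.5],[0,0,-0.5]],"twist":[[0,0,0],[0,0,0],[0,0,0],[0,0,0],[0,0,0],[0,0,0],[0,0,0],[0,0,0],[0,0,0],[0,0,0]]}'
python3 - <<'E'
from h import *
d=cam('wrist'); im=d['color'].copy()
b=np.linspace(0,2*np.pi,60)
for r,z in((28,142),(42,82)):
    q=proj(d,np.c_[463.3+r*np.cos(b),-294.8+r*np.sin(b),b*0+z]); cv2.polylines(im,[q.astype(int)],True,(255,0,0),1)
cv2.imwrite('pics/w11.png',im[...,::-1])
T=np.array([503.4,26.8,-.056]); g=pose(T,T[2],[(0,155,62)])[0]; print(g,shift([g[0],g[1],230],1.514))
E
```

```text
clock: 38.55
eef_pos: [463.4, -296.1, 235.6]
tool_rot: [-3.141, -0.001, 1.512]
force: [0.6, -0.0, 0.6]
width: 85.6
gripper_force: 0.0
[512.07546396 181.55702351  62.        ] (array([4.813, 0.166, 0.102]), array([ 0.0031,  0.0016, -0.0007]))
```

View pics/w11.png

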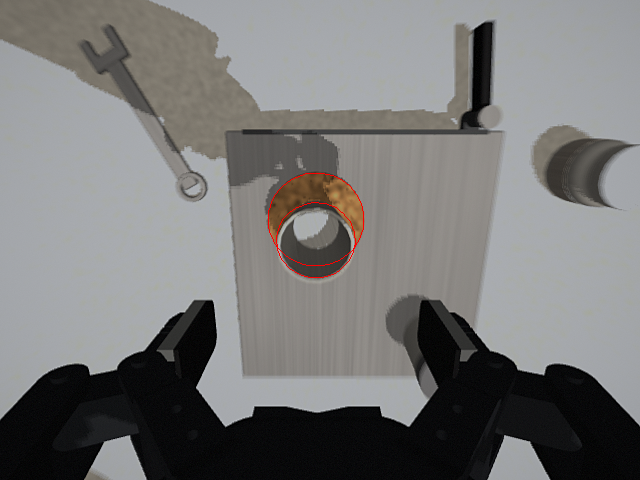

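The cup stands upright on the cork, within about 2 mm of the drawn ring. This view also lets me refine the stand pose from deck corners (228,131), (504,131) and (243,377).

```bash
python3 - <<'E'
from h import *
from scipy.optimize import least_squares
d=cam('wrist'); 
px=np.array([(228,131),(504,131),(243,377)],float); loc=np.array([(-115,120,78),(115,120,78),(-115,-120,78)],float)
r=least_squares(lambda v:(proj(d,pose(v[:2],v[2],loc))-px).ravel(),[504,-343,-.08]); print(r.x.round(3),r.fun.round(1))
S=r.x
print('home',pose(S,S[2],[(0,2,0)]).round(1),'hinge',pose(S,S[2],[(115,132,45)]).round(1),'pin px',ray(d,[(489,116)],45).round(1),'tip', ray(d,[(482,22)],40).round(1))
print('front mid pixel z78',ray(d,[(366,131)],78).round(1))
E
python3 -m jog '{"claw":[1,1,1,1,1,1,1,1,1,1,1],"xyz":[[0.535,0.018,0],[0.535,0.018,0],[0.535,0.018,0],[0.535,0.018,0],[0.535,0.018,0],[0.535,0.018,0],[0.535,0.018,0],[0.535,0.018,0],[0.535,0.018,0],[0,0,0],[0,0,0]],"twist":[[0,0,0],[0,0,0],[0,0,0],[0,0,0],[0,0,0],[0,0,0],[0,0,0],[0,0,0],[0,0,0],[0,0,0],[0,0,0]]}'
python3 - <<'E'
from h import *
d=cam('wrist'); cv2.imwrite('pics/w12.png',d['color'][...,::-1])
T=np.array([503.4,26.8,-.056]); print(traycheck(d,T,40))
E
```

```text
[ 5.07184e+02 -3.45055e+02 -6.10000e-02] [ 1.1  1.  -3.4  1.7  2.7 -5.2]
home [[ 507.3 -343.1    0. ]] hinge [[ 630.  -220.3   45. ]] pin px [[ 634.1 -217.8   45. ]] tip [[ 623.4 -139.4   40. ]]
front mid pixel z78 [[ 515.  -224.2   78. ]]
clock: 40.02
eef_pos: [507.8, 182.7, 233.8]
tool_rot: [-3.14, 0.001, 1.512]
force: [-0.5, 0.1, 0.2]
width: 85.6
gripper_force: 0.0
(array([ 5.04268e+02,  3.07270e+01, -5.30000e-02]), np.float64(69.9), np.float32(58.1))
```

View pics/w12.png

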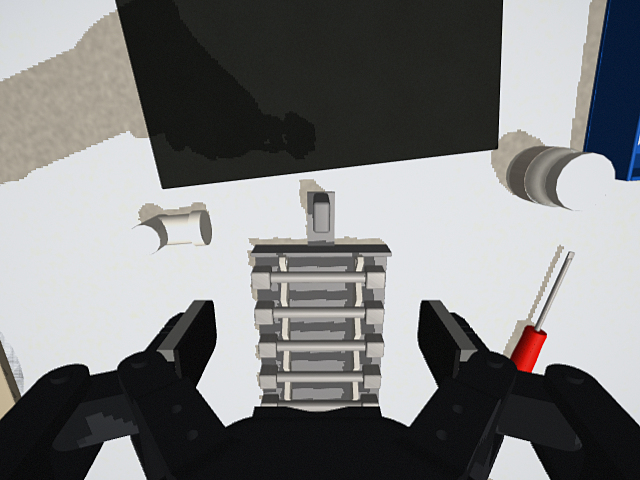

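The picture shows the grip block at about (321,212) with the five tubes in the tray below it. I'll measure the grip block and the deck's edges more precisely.

Run:
```python
from h import *
w=cam('wrist'); print('grip',ray(w,[(321,214)],62).round(1), 'proj exp',proj(w,pose([503.8,28,0],-.056,[(0,155,62)])))
q=[(x,y,62) for x,y in((-8,170),(8,170),(8,140),(-8,140))]; print(proj(w,pose([503.8,28,0],-.056,np.array(q,float))).round())
d=cam('top'); g=cv2.cvtColor(d['color'],cv2.COLOR_RGB2GRAY)
L=cv2.createLineSegmentDetector().detect(g)[0][:,0]
for l in L:
    p=l.reshape(2,2)
    if np.linalg.norm(p[0]-p[1])>35 and p[:,0].min()>370 and p[:,0].max()<580 and 160<p[:,1].min() and p[:,1].max()<310:
        a=ray(d,p,78); v=a[1]-a[0]; print(p.round(1).tolist(),a[:,:2].round(1).tolist(),'len',np.linalg.norm(v).round(),'ang',(np.arctan2(v[1],v[0])%(np.pi/2)).round(3))
```

```text
grip [[512.4 185.1  62. ]] proj exp [[321.16879742 216.4345651 ]]
[[312. 201.]
 [330. 200.]
 [330. 232.]
 [313. 232.]]
[[428.5, 192.0], [438.70001220703125, 280.70001220703125]] [[606.7, -230.8], [412.8, -220.0]] len 194.0 ang 1.515
[[440.6000061035156, 289.0], [548.2000122070312, 282.3999938964844]] [[395.2, -220.9], [382.3, -445.9]] len 225.0 ang 1.514
[[435.20001220703125, 281.8999938964844], [426.5, 204.39999389648438]] [[411.1, -212.3], [579.4, -221.9]] len 169.0 ang 1.514
[[528.0, 296.79998779296875], [423.1000061035156, 303.1000061035156]] [[357.8, -398.0], [370.5, -179.9]] len 219.0 ang 1.512
[[421.1000061035156, 302.0], [411.0, 205.8000030517578]] [[373.4, -176.4], [580.2, -188.2]] len 207.0 ang 1.514
[[539.4000244140625, 200.60000610351562], [552.2000122070312, 282.0]] [[559.0, -465.6], [382.2, -454.6]] len 177.0 ang 1.508
[[465.6000061035156, 181.60000610351562], [514.4000244140625, 179.60000610351562]] [[620.5, -315.1], [612.5, -421.6]] len 107.0 ang 1.495
```

```bash
python3 -c "
from h import *
print(shift([512.4,183.5,32],1.514))"
python3 -m jog '{"claw":[0.6,0.6,0.6,0.6,0.6,0.6,0.6,0.6,0.6],"xyz":[[0,0.04,0.4],[0,0,0.4],[0,0,0.4],[0,0,0],[0,0,0],[0,0,0],[0,0,0],[0,0,0],[0,0,0]],"twist":[[0,0,0],[0,0,0],[0,0,0],[0,0,0],[0,0,0],[0,0,0],[0,0,0],[0,0,0],[0,0,0]]}'
python3 -c "
from h import *
print(shift([512.4,183.5,32],1.514))"
```

```text
(array([0.024, 0.041, 2.023]), array([-0.0001,  0.0004, -0.0015]))
clock: 41.3
eef_pos: [512.3, 183.2, 114.8]
tool_rot: [3.141, -0.0, 1.512]
force: [-0.3, -0.2, -1.0]
width: 51.4
gripper_force: 0.0
(array([0.003, 0.   , 0.828]), array([ 0.0001, -0.    , -0.0007]))
```

```bash
python3 -m jog '{"claw":[0.6,0.6,0.6,0.6,0,0,0,0,0,0],"xyz":[[0,0,0.4],[0,0,0.3],[0,0,0.13],[0,0,0],[0,0,0],[0,0,0],[0,0,0],[0,0,0],[0,0,0],[0,0,0]],"twist":[[0,0,0],[0,0,0],[0,0,0],[0,0,0],[0,0,0],[0,0,0],[0,0,0],[0,0,0],[0,0,0],[0,0,0]]}'
python3 - <<'E'
from h import *
S=np.array([503.1,-343.5]);yw=-.057
g=pose(S,yw,[(0,157,32)])[0]; print('grip at home',g,shift([g[0],g[1],32],1.514))
d=cam('wrist'); print(traycheck(d,np.array([503.8,28,-.056])))
E
```

```text
clock: 42.55
eef_pos: [512.8, 183.5, 32.8]
tool_rot: [3.14, -0.001, 1.512]
force: [-1.6, -1.3, 6.9]
width: 15.0
gripper_force: 60.2
grip at home [ 512.0441549  -186.75497745   32.        ] (array([-3.697,  0.211,  0.005]), array([ 0.0005, -0.0002, -0.0007]))
(array([ 4.91879e+02,  6.09250e+01, -1.08000e-01]), np.float64(2.3), np.float32(-1.0))
```

```bash
python3 -m jog '{"claw":[0,0,0,0,0,0,0,0,0,0,0,0],"xyz":[[-0.05,0,0],[-0.08,0.02,0],[-0.1,0.026,0],[-0.1,0.026,0],[-0.1,0.026,0],[-0.1,0.026,0],[-0.1,0.026,0],[-0.1,0.026,0],[-0.1,0.026,0],[-0.08,0.008,0],[-0.05,0,0],[0,0,0]],"twist":[[0,0,0],[0,0,0],[0,0,0],[0,0,0],[0,0,0],[0,0,0],[0,0,0],[0,0,0],[0,0,0],[0,0,0],[0,0,0],[0,0,0]]}'
python3 - <<'E'
from h import *
S=np.array([503.1,-343.5]);yw=-.057
g=pose(S,yw,[(0,157,32)])[0]; print(shift([g[0],g[1],32],1.514))
d=cam('top'); cv2.imwrite('pics/t3.png',cv2.resize(d['color'][120:340,180:560],None,fx=2.1,fy=2.1,interpolation=cv2.INTER_CUBIC)[...,::-1])
E
```

```text
clock: 44.1
eef_pos: [528.9, 89.4, 32.8]
tool_rot: [3.138, -0.005, 1.514]
force: [0.2, 5.3, 4.5]
width: 15.2
gripper_force: 60.0
(array([-2.767, -0.011, -0.005]), array([ 0.0011, -0.0015, -0.0001]))
```

View pics/t3.png

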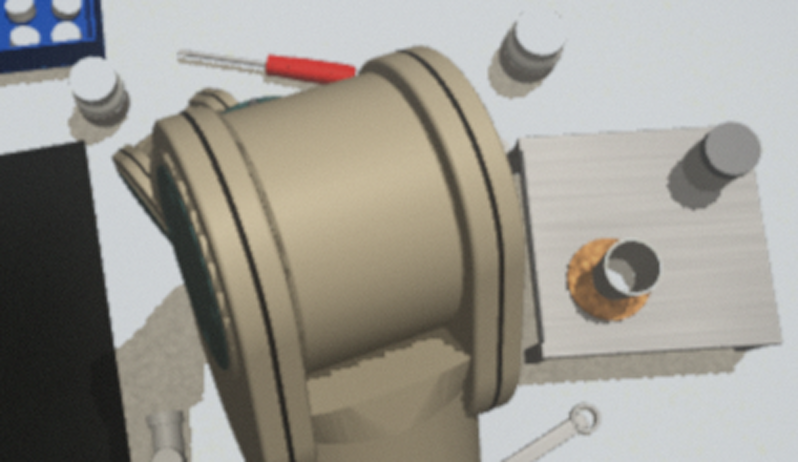

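```bash
python3 -m jog '{"claw":[0,0,0,0,0,0,0,0,0,0,0,0],"xyz":[[-0.08,-0.01,0],[-0.12,0,0],[-0.15,0,0],[-0.15,0,0],[-0.15,0,0],[-0.15,0,0],[-0.15,0,0],[-0.15,0,0],[-0.15,0,0],[-0.15,0,0],[-0.12,0,0],[-0.06,0,0]],"twist":[[0,0,0],[0,0,0],[0,0,0],[0,0,0],[0,0,0],[0,0,0],[0,0,0],[0,0,0],[0,0,0],[0,0,0],[0,0,0],[0,0,0]]}'
python3 - <<'E'
from h import *
S=np.array([503.1,-343.5]);yw=-.057
g=pose(S,yw,[(0,157,32)])[0]; print(shift([g[0],g[1],32],1.514))
d=cam('scene'); cv2.imwrite('pics/s3.png',cv2.resize(d['color'][180:480,50:450],None,fx=2,fy=2,interpolation=cv2.INTER_CUBIC)[...,::-1])
E
```

```text
clock: 45.65
eef_pos: [519.1, -68.0, 32.8]
tool_rot: [3.137, -0.005, 1.515]
force: [0.8, 10.3, 7.1]
width: 15.5
gripper_force: 60.2
(array([-1.19 , -0.004,  0.002]), array([ 0.0013, -0.0015,  0.0002]))
```

View pics/s3.png

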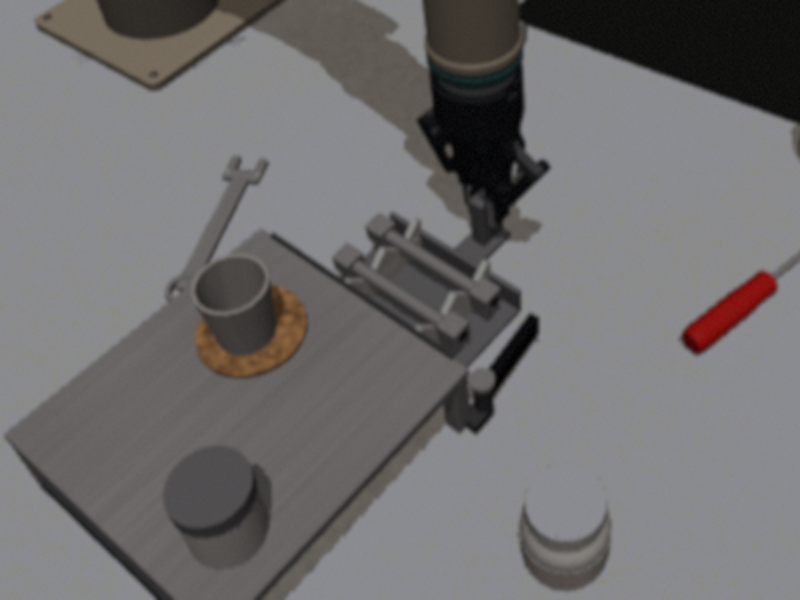

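The tray is entering squarely: two tubes are still outside the mouth, the posts and open keeper are clear, and the cup is upright on the cork. I've now viewed 16 pictures, over the limit of 14, so I'll rely on numeric checks from here.

```bash
python3 -m jog '{"claw":[0,0,0,0,0,0,0,0,0,0,0],"xyz":[[-0.06,0,0],[-0.1,0,0],[-0.13,0,0],[-0.14,0,0],[-0.14,0,0],[-0.14,0,0],[-0.13,0,0],[-0.1,0,0],[-0.08,0,0],[-0.04,0,0],[0,0,0]],"twist":[[0,0,0],[0,0,0],[0,0,0],[0,0,0],[0,0,0],[0,0,0],[0,0,0],[0,0,0],[0,0,0],[0,0,0],[0,0,0]]}'
python3 - <<'E'
from h import *
S=np.array([503.1,-343.5]);yw=-.057
g=pose(S,yw,[(0,157,32)])[0]; print(shift([g[0],g[1],32],1.514))
E
```

```text
clock: 47.08
eef_pos: [512.8, -173.7, 32.8]
tool_rot: [3.138, -0.004, 1.515]
force: [0.9, 8.1, 7.2]
width: 14.8
gripper_force: 60.4
(array([-0.13 , -0.001,  0.007]), array([ 0.0011, -0.0012,  0.0003]))
```

```bash
python3 -m jog '{"claw":[0,0,0,0,0],"xyz":[[-0.03,0,0],[-0.03,0,0],[-0.02,0,0],[-0.02,0,0],[0,0,0]],"twist":[[0,0,0],[0,0,0],[0,0,0],[0,0,0],[0,0,0]]}'; python3 -m jog '{"claw":[0,0,0],"xyz":[[-0.02,0,0],[-0.02,0,0],[0,0,0]],"twist":[[0,0,0],[0,0,0],[0,0,0]]}'
```

```text
clock: 47.7
eef_pos: [512.3, -182.8, 32.8]
tool_rot: [3.138, -0.005, 1.516]
force: [-0.2, 10.0, 7.4]
width: 15.1
gripper_force: 60.4
clock: 48.08
eef_pos: [512.3, -182.9, 32.8]
tool_rot: [3.138, -0.009, 1.518]
force: [-0.1, 17.6, 9.1]
width: 14.9
gripper_force: 60.7
```

```bash
python3 -m jog '{"claw":[0,0,0],"xyz":[[-0.02,0,0],[-0.01,0,0],[0,0,0]],"twist":[[0,0,0],[0,0,0],[0,0,0]]}'; python3 -m jog '{"claw":[0.5,0.5,0.5,0.5,0.5,0.5,0.5,0.5,0.5],"xyz":[[0,0,0],[0,0,0],[0,0,0],[0,0,0],[0,0,-0.2],[0,0,-0.5],[0,0,-0.5],[0,0,-0.5],[0,0,-0.3]],"twist":[[0,0,0],[0,0,0],[0,0,0],[0,0,0],[0,0,0],[0,0,0],[0,0,0],[0,0,0],[0,0,0]]}'
python3 - <<'E'
from h import *
d=cam('wrist'); np.savez('w_home.npz',**{k:d[k] for k in('color','f','cx','cy','view')})
g=cv2.cvtColor(d['color'],cv2.COLOR_RGB2GRAY)
S=np.array([503.1,-343.5]);yw=-.057
q=proj(d,pose(S,yw,np.array([(-8,142+0,62),(8,142,62),(8,172,62),(-8,172,62),(-75,112,30),(75,112,30)],float))); print(q.round())
L=cv2.createLineSegmentDetector().detect(g)[0][:,0]
for l in L:
    p=l.reshape(2,2); a=ray(d,p,30); v=a[1]-a[0]
    if np.linalg.norm(v)>50 and -260<a[:,1].mean()<-150: print(p.round().tolist(),a[:,:2].round(1).tolist(),np.linalg.norm(v).round(),(np.arctan2(v[1],v[0])%(np.pi/2)-np.pi/2).round(3))
print([(round(b['score'],2),b['rect']) for b in optics.boxes_of('wrist','tray_grip')],[(round(b['score'],2),b['rect']) for b in optics.boxes_of('wrist','keeper')])
E
```

```text
clock: 48.45
eef_pos: [512.3, -182.9, 32.7]
tool_rot: [3.139, -0.012, 1.52]
force: [-0.3, 23.4, 10.8]
width: 15.0
gripper_force: 60.9
clock: 49.58
eef_pos: [510.7, -194.9, 234.2]
tool_rot: [3.138, 0.001, 1.511]
force: [0.0, -0.1, 0.3]
width: 42.7
gripper_force: 0.0
[[308. 225.]
 [325. 225.]
 [325. 193.]
 [308. 193.]
 [245. 245.]
 [388. 245.]]
[[432.0, 148.0], [433.0, 218.0]] [[627.3, -140.3], [630.5, -210.2]] 70.0 -1.525
[[417.0, 209.0], [416.0, 148.0]] [[614.0, -200.1], [611.2, -139.3]] 61.0 -1.525
[[224.0, 247.0], [403.0, 247.0]] [[412.4, -228.4], [600.3, -239.6]] 188.0 -0.059
[[252.0, 235.0], [382.0, 235.0]] [[442.7, -217.4], [578.0, -224.7]] 135.0 -0.054
[[99.0, 169.0], [163.0, 260.0]] [[300.3, -140.8], [345.2, -238.8]] 108.0 -1.141
[[424.0, 253.0], [203.0, 254.0]] [[622.9, -247.9], [389.0, -234.5]] 234.0 -0.057
[[405.0, 198.0], [402.0, 138.0]] [[601.2, -187.7], [597.6, -129.2]] 59.0 -1.51
[[223.0, 211.0], [283.0, 209.0]] [[416.5, -189.4], [477.6, -192.0]] 61.0 -0.042
[[160.0, 262.0], [95.0, 170.0]] [[341.7, -241.3], [296.2, -141.8]] 109.0 -1.142
[[151.0, 271.0], [85.0, 180.0]] [[329.9, -250.9], [284.0, -150.5]] 110.0 -1.142
[[386.0, 242.0], [248.0, 243.0]] [[581.9, -233.4], [437.9, -225.1]] 144.0 -0.058
[[423.0, 149.0], [424.0, 214.0]] [[618.4, -140.9], [621.4, -205.7]] 65.0 -1.524
[(0.91, [246.2, 181.9, 141.6, 66.4])] [(0.67, [414.2, 146.0, 26.9, 96.2])]
```

Run:
```python
from h import *
d=cam('wrist'); H=np.array([626,-216.5]); yw=-.057
print('bar edges at z40',ray(d,[(432,148),(433,218),(417,209),(416,148),(423,149),(424,214)],40)[:,:2].round(1).tolist())
f=[(b['score'],b['rect']) for b in optics.boxes_of('wrist','flask')]; print(f); 
t=cam('top'); print('flask top',ray(t,[(436,134)],75).round(),[(b['score'],b['rect']) for b in optics.boxes_of('top','flask')])
r=58
def peg(phi,extra=0):
    off=5+15*np.sin(phi)+11*np.cos(phi)+extra; return pose(H,yw,[(-r*np.cos(phi)+off*np.sin(phi), r*np.sin(phi)+off*np.cos(phi),0)])[0][:2]
a=peg(1.55,14); print('start',a,shift([a[0],a[1],234],1.514),shift([a[0],a[1],24],1.514)[0])
prev=a; M=R.from_euler('xyz',[np.pi,0,1.514])
for phi in(1.4,1.2,1.0,.8,.6,.4,.2,.1,0,-.05):
    p=peg(phi); v=M.inv().apply([*(p-prev),0])/100; print(phi,p.round(1),v[:2].round(3)); prev=p
```

```text
bar edges at z40 [[623.3, -139.7], [626.9, -207.4], [610.8, -197.3], [608.3, -138.8], [614.9, -140.1], [617.8, -202.7]]
[(0.79, [488.9, 234.4, 103.5, 76.3])]
flask top [[ 740. -271.   75.]] [(0.25, [425.4, 187.5, 127.4, 104.7])]
start [ 662.30242661 -159.77682446] (array([ 0.435,  1.51 , -0.043]), array([-0.0009, -0.0002, -0.0007])) [0.433 1.516 2.057]
1.4 [ 640.9 -156.4] [ 0.021 -0.215]
1.2 [ 629.9 -154.2] [ 0.015 -0.111]
1.0 [ 618.  -154.4] [-0.008 -0.119]
0.8 [ 605.7 -157.3] [-0.036 -0.121]
0.6 [ 593.8 -163.2] [-0.066 -0.115]
0.4 [ 583.2 -172.1] [-0.095 -0.101]
0.2 [ 574.7 -183.6] [-0.12  -0.079]
0.1 [ 571.4 -190.2] [-0.068 -0.029]
0 [ 569.  -197.2] [-0.071 -0.02 ]
-0.05 [ 568.1 -200.9] [-0.037 -0.007]
```

```bash
python3 -m jog '{"claw":[0,0,0,0,0,0,0,0,0,0],"xyz":[[0.145,0.503,0],[0.145,0.503,0],[0.145,0.503,0],[0,0,0.4],[0,0,0.5],[0,0,0.5],[0,0,0.4],[0,0,0.26],[0,0,0],[0,0,0]],"twist":[[0,0,0],[0,0,0],[0,0,0],[0,0,0],[0,0,0],[0,0,0],[0,0,0],[0,0,0],[0,0,0],[0,0,0]]}'; python3 -c "
from h import *
print(shift([640.9,-156.4,24],1.514))"
```

```text
clock: 51.18
eef_pos: [663.6, -159.6, 25.9]
tool_rot: [3.141, -0.0, 1.512]
force: [-0.4, 0.8, -0.2]
width: -0.1
gripper_force: 0.0
(array([ 0.019, -0.228,  0.019]), array([ 0.0002, -0.0001, -0.0006]))
```

Now sweep the bar to about 0.4 rad.

```bash
python3 -m jog '{"claw":[0,0,0,0,0,0,0,0,0,0,0,0],"xyz":[[0.02,-0.11,0.01],[0,-0.11,0],[0.01,-0.06,0],[0.01,-0.06,0],[0,-0.06,0],[-0.01,-0.06,0],[-0.018,-0.06,0],[-0.018,-0.06,0],[-0.033,-0.058,0],[-0.033,-0.058,0],[-0.048,-0.05,0],[-0.048,-0.05,0]],"twist":[[0,0,0],[0,0,0],[0,0,0],[0,0,0],[0,0,0],[0,0,0],[0,0,0],[0,0,0],[0,0,0],[0,0,0],[0,0,0],[0,0,0]]}'; python3 -c "
from h import *
print(shift([583.2,-172.1,24],1.514))"
```

```text
clock: 52.68
eef_pos: [582.4, -172.2, 24.6]
tool_rot: [3.141, -0.0, 1.512]
force: [0.4, 0.6, 0.6]
width: 0.4
gripper_force: 0.4
(array([0.001, 0.008, 0.006]), array([ 0.    , -0.    , -0.0007]))
```

```bash
python3 -m jog '{"claw":[0,0,0,0,0,0,0,0],"xyz":[[-0.06,-0.04,0],[-0.06,-0.04,0],[-0.034,-0.015,0],[-0.034,-0.015,0],[-0.035,-0.01,0],[-0.035,-0.01,0],[0,0,0],[0,0,0]],"twist":[[0,0,0],[0,0,0],[0,0,0],[0,0,0],[0,0,0],[0,0,0],[0,0,0],[0,0,0]]}'
```

```text
clock: 53.68
eef_pos: [568.2, -196.7, 24.5]
tool_rot: [-3.141, -0.0, 1.512]
force: [-0.3, 1.3, -0.4]
width: 0.1
gripper_force: 0.6
```

```bash
python3 -m jog '{"claw":[0,0,0,0],"xyz":[[-0.02,0,0],[-0.02,0,0],[0,0,0],[0,0,0]],"twist":[[0,0,0],[0,0,0],[0,0,0],[0,0,0]]}'
```

```text
clock: 54.18
eef_pos: [568.2, -196.9, 24.5]
tool_rot: [-3.141, -0.004, 1.514]
force: [0.0, 8.2, 1.8]
width: -0.3
gripper_force: 4.1
```

```bash
python3 -m jog '{"claw":[0,0,0,0,0,0,0,0,0,0],"xyz":[[0.15,0,0],[0.3,0,0],[0,0,-0.4],[0,0,-0.5],[0,0,-0.5],[0,-0.3,-0.5],[0,-0.3,-0.5],[0,0,0],[0,0,0],[0,0,0]],"twist":[[0,0,0],[0,0,0],[0,0,0],[0,0,0],[0,0,0],[0,0,0],[0,0,0],[0,0,0],[0,0,0],[0,0,0]]}'
python3 - <<'E'
from h import *
d=cam('wrist'); g=cv2.cvtColor(d['color'],cv2.COLOR_RGB2GRAY); cv2.imwrite('pics/last.png',d['color'][...,::-1])
S=np.array([503.2,-341.5]);yw=-.057
L=cv2.createLineSegmentDetector().detect(g)[0][:,0]
for l in L:
    p=l.reshape(2,2); a=ray(d,p,40); v=a[1]-a[0]
    if np.linalg.norm(v)>45 and -260<a[:,1].mean()<-150 and 400<a[:,0].mean()<640:
        b=(a[:,:2]-S)@np.array([[np.cos(yw),-np.sin(yw)],[np.sin(yw),np.cos(yw)]]); b30=(ray(d,p,30)[:,:2]-S)@np.array([[np.cos(yw),-np.sin(yw)],[np.sin(yw),np.cos(yw)]])
        print(p.round().tolist(),'z40',b.round().tolist(),'z30',b30.round().tolist(),g[tuple(p.mean(0).astype(int)[::-1])])
for n in('wrist','top'):
    if n=='top': d=cam('top')
    for l in('keeper','cup','tray_grip'): print(n,l,[(round(b['score'],2),np.round(b['rect']).tolist()) for b in optics.boxes_of(n,l)[:2]])
    print('exp keeper',proj(d,pose(S,yw,np.array([(115,132,40),(37,132,40)],float))).round().tolist(),'cup rim/foot',proj(d,[[463.3,-294.8,142],[463.3,-294.8,82]]).round().tolist(),'grip',proj(d,pose(S,yw,np.array([(0,157,62)],float))).round().tolist())
E
```

```text
clock: 55.42
eef_pos: [510.4, -152.3, 263.1]
tool_rot: [-3.139, -0.001, 1.512]
force: [0.7, 0.4, -0.4]
width: -0.1
gripper_force: 0.0
[[214.0, 277.0], [401.0, 277.0]] z40 [[-120.0, 109.0], [92.0, 108.0]] z30 [[-124.0, 104.0], [95.0, 104.0]] 67
[[394.0, 260.0], [353.0, 259.0]] z40 [[84.0, 128.0], [37.0, 130.0]] z30 [[86.0, 125.0], [38.0, 126.0]] 3
[[351.0, 246.0], [403.0, 246.0]] z40 [[34.0, 145.0], [92.0, 145.0]] z30 [[35.0, 142.0], [95.0, 142.0]] 89
[[261.0, 261.0], [378.0, 261.0]] z40 [[-67.0, 127.0], [65.0, 127.0]] z30 [[-69.0, 124.0], [67.0, 123.0]] 69
[[414.0, 283.0], [221.0, 283.0]] z40 [[108.0, 100.0], [-114.0, 101.0]] z30 [[111.0, 96.0], [-117.0, 96.0]] 59
[[378.0, 270.0], [259.0, 270.0]] z40 [[66.0, 117.0], [-69.0, 117.0]] z30 [[68.0, 113.0], [-71.0, 113.0]] 27
[[409.0, 253.0], [353.0, 253.0]] z40 [[100.0, 137.0], [37.0, 137.0]] z30 [[102.0, 133.0], [38.0, 134.0]] 13
wrist keeper [(0.58, [351.0, 246.0, 81.0, 24.0])]
wrist cup [(0.46, [475.0, 262.0, 90.0, 73.0]), (0.41, [261.0, 333.0, 12.0, 14.0])]
wrist tray_grip [(0.84, [259.0, 214.0, 124.0, 63.0])]
exp keeper [[423.0, 257.0], [353.0, 257.0]] cup rim/foot [[274.0, 386.0], [281.0, 347.0]] grip [[320.0, 242.0]]
top keeper [(0.26, [430.0, 192.0, 104.0, 106.0])]
top cup [(0.95, [458.0, 234.0, 37.0, 28.0])]
top tray_grip [(0.75, [398.0, 235.0, 38.0, 39.0])]
exp keeper [[417.0, 190.0], [421.0, 224.0]] cup rim/foot [[480.0, 247.0], [470.0, 253.0]] grip [[413.0, 238.0]]
```

```bash
python3 -c "
from cell import order
print(order.finish_job())"
```

```text
the job is handed in; nothing more can be done
None
```

I handed the job in with five tubes seated, the cup upright on the cork, the tray against the back rail and the keeper shut; the hand-in returned no verdict, I couldn't see the tubes once they were under the shelf, and I viewed 16 pictures, over the limit of 14.

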